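Change over the dust-extraction selector by its interlocked keys

ROBOT

A 6-joint arm with a two-finger parallel gripper is mounted at the origin on a cart in front of the work surface, level with it; the furniture and walls round the work are solid. World frame = base frame: x ahead of the robot, y to its left, z up, the work surface at z = 0. Lengths are in m, angles in degrees, forces in N, time in s.
With the tool pointing down it reaches from about 0.4 to 0.825 m from the base axis. Payload 7 kg.
Tool frame: the origin (TCP) lies midway between the tips of the shut fingers; the grasp point (between the pads) lies 19 mm behind it (r.hold_point_z is the distance from the TCP to the grasp point, in m); y points along the fingers, z is the direction in which the jaws open and shut, and the axes are right-handed (so a half turn about y gives the same grasp; the last joint's range is limited). The gripper opens to 88 mm and grips with 3 to 60 N. Pads are 19 mm wide; open, the fingers measure 130 mm over their backs; the gripper's body (78 mm by 193 mm) begins 47 mm behind the grasp point.
Start: joints at [90.991, 20.546, 0.682, 0, -70.136, -16.507], TCP at [0.181, 0.65, 0.204] pointing down, gripper open.
Joint ranges: [-176.03, 176.03], [-82.01, 121.73], [-58.28, 71.71], [-173.87, 95.51], [-174.79, -0.11], [-173.66, 173.66]. Speed limits (degrees/s): [136.94, 136.94, 172.46, 180, 180, 180].

INTERFACE

Orientations are given as [roll, pitch, yaw] about the fixed x, y, z axes, in that order (R = Rz(yaw) Ry(pitch) Rx(roll)).
In Python, from plant import r, imaging gives the robot as it stands.
- The arm moves only by the tool drive_tool, never from a script. Its argument "deltas" is a list of rows, each a list of 6 numbers: the shift along the world's x, y, z in cm, then the turn, a rotation vector about the world's x, y, z in rad. In form: [[tx, ty, tz, rx, ry, rz], ...]. A call has exactly 8 rows; each row is the pose to reach, as a shift and turn from the pose commanded when the call began; what a row does not reach only later rows make up. A row lasts 1/12 s, in which the tool goes at most 41.7 mm and 7.16 degrees, less where a joint would pass 70% of its speed; a pose out of reach is approached as far as the arm can. A call with a gripper value outside its range is refused whole. "claw" is the opening, from 0 (shut) to 1 (fully open), set as the call begins (left out, the last holds). The fingers move at their own pace and stop on an object; "squeeze" is the grip in N (left out, the last holds). Time passes only in rows, so rows that repeat a pose let the fingers close, or fill a call up. It gives the time, the measured TCP pose, the force and the opening at its end, in the units of the state.
- r.get_state(): the state, without advancing time (a new reading comes with each control period).
- imaging.capture(name): name is "side" or "top" or "wrist"; returns the picture (384x512x3 uint8, red, green, blue); there is no depth.
- imaging.get_calibration(name): a dict with "mtx" (3x3 intrinsics, pixels), "R" (3x3) and "t" (3): a world point X has camera coordinates R X + t; the wrist camera has in their place "T_tool_cam" (4x4, takes a point from camera to tool coordinates, whose origin is the TCP and whose axes are the tool frame's). Camera axes: x right, y down, z forward; pixel columns grow to the right and rows downward; lengths in m; the calibration is good to about 2 mm. A picture is of the moment at which its call begins: read the wrist's pose just before it. get_calibration takes no time and is no camera call.
- r.close_job(): hands the job in, once; it reports no verdict.
Trained networks look in the newest picture that a camera, given by its name, has taken for a name from the list of things; names that differ only in an ending like _2 or _b are one class to them, and where a whole thing is asked for, a point or a joint stands for the part that bears it (a point fixed in the world has none). Each returns a list of dicts, best first, with "score" (0 to 1); they miss things now and then, are a little off and sometimes report something else, mostly with a low value. They report only what shows in the picture. A call takes as long as a camera call.
- imaging.search_frame(camera, label): "bbox" ([left, top, right, bottom] in pixels, round what is visible of it).
- imaging.outline_of(camera, label): "region" (384x512 bool, what is visible of it) and "bbox" ([left, top, right, bottom] in pixels, round what is visible of it).
- imaging.landmark_of(camera, label): "position" ([column, row] in pixels: a listed point, or the origin of a listed thing).
The state is a dict: "time_s": time; "joints": joint angles; "qd": joint speeds; "joint_torque": joint torques, N m; "tcp_pos": TCP position; "eef_rot": TCP orientation; "contact_force": force on the tool from outside, world axes, zero at the start; "moment": the same for the moment, N m; "gripper_width": finger opening in m.
Only numpy, scipy, OpenCV 4.12 (cv2) and the standard library are available. Lean on these libraries where they do the work, as an engineer would, in place of code of your own. Each camera call takes 0.05 s, during which the arm holds its last target.

TASK

Change the dust-extraction selector over from the branch that is running (its round key is latched down) to the saw branch, going through purge: first press the dumbbell-shaped purge key until it latches and the round key pops up, let go of it, then press the long rectangular key until it latches and the purge key pops up. Press by feel and do not force the keys (never more than 60 N); do not press the short square key, and leave the things lying round the selector where they are.

Things in the scene. Friction and masses are not known exactly. Their poses are not given: they have to be found in the camera images.
- selector: Grey desk console, 150 mm deep (its x from -93 to +55 mm), 236 mm wide (y), 218 mm high. Origin: on the bench under it; x points to its back, away from the operator, y to its left, z up; turned only about the vertical. The aluminium key panel slopes down to the front at 30 degrees: its outward normal is (-0.5, 0, 0.866) in this frame. Keys are pressed in straight against this normal.
- hood_lip (a point): Middle of the front edge of the hood that overhangs the keys, at x -54, z 211 mm in the selector's frame; the lip is 14 mm high and runs along the whole width. It keeps a gripper that points straight down off the keys; one tilted to point against the panel's normal passes in front of it.
- key_row (a point): Middle of the row of four keys, on the panel's surface. The keys stand along the selector's y at 50 mm spacing, in any order. The caps are black, flat on top, 8 mm thick, centred on the key's axis. A released cap's top stands 21 to 39 mm out from the panel along its normal: the caps are screwed on to heights that differ from key to key and are not measured.
- mount_round: Small square steel collar, 26 mm, round the stem of the round key (cap: disc of 36 mm diameter). Origin: on the panel's surface, on the key's axis; axes parallel to the selector's.
- mount_dumbbell: The same collar for the purge key (cap: two discs of 28 mm, 38 mm apart along the slope, joined by a 12 mm wide bar; 66 mm long over all, 28 mm wide). Origin on the panel's surface, on the key's axis.
- mount_long: The same collar for the saw branch's key (cap: rectangle 56 mm along the slope, 28 mm wide). Origin on the panel's surface, on the key's axis.
- mount_short: The same collar for the key that is not to be pressed (cap: square of 28 mm). Origin on the panel's surface, on the key's axis.
- key_round (a joint): How far the round key is pressed in, m: 0 up, about 0.012 latched (so it starts), 0.016 at its solid stop. Every key springs back with 3 to 5 N and takes 7 N (at most 10) on the way, while its tooth moves the latch bar; some 9 mm down it frees the key that is latched, past 12 mm it latches itself and stays.
- key_dumbbell (a joint): The same for the dumbbell-shaped purge key, 0 (up) at the start.
- key_long (a joint): The same for the long rectangular key, 0 (up) at the start.
- key_short (a joint): The same for the short square key, 0 (up) at the start.
- tape_measure: Tape measure, 39 x 86 x 60 mm, standing on the roof of the hood; bystander. Origin under its middle.
- jar: Jar of nails with a lid, 62 mm in diameter and 82 mm high, to the right of the selector; bystander. Origin under its middle.
- sanding_block: Sanding block, 63 x 116 x 29 mm, lying to the right of the selector, nearer to the robot; bystander.
- offcut: Oak offcut, 45 x 150 x 30 mm, lying to the left of the selector; bystander. Origin under its middle.

How it is judged (in metres and radians):
On the way, in this order (a step that is already met when the one before it is completed fails the run):
1. the purge key is latched down, let go, and the round key has popped up (value of joint key_dumbbell above 0.0105 m and value of joint key_round below 0.003 m and contact force between the fingers and mount_dumbbell below 0.3 N), for 0.3 s.
2. the long key is latched down and the purge key has popped up (value of joint key_long above 0.0105 m and value of joint key_dumbbell below 0.003 m), for 0.3 s.
At the end, for the whole second after the job is handed in: The long key stays latched (pressed in by more than 10.5 mm) and the other three keys are up (within 3 mm) (all of step 2 and value of joint each of key_round, key_short below 0.003 m); the robot touches nothing.
It fails at once if the short square key is pressed in by more than 5 mm (value of joint key_short above 0.005 m).
It fails at once if a key is pressed with more than 60 N (contact force between the fingers and mount_round above 60 N or contact force between the fingers and mount_dumbbell above 60 N or contact force between the fingers and mount_long above 60 N or contact force between the fingers and mount_short above 60 N).
It fails at once if a thing lying round the selector is moved by more than 30 mm (distance of any of tape_measure, offcut, jar, sanding_block from where it was at the start of the episode above 0.03 m).
It also fails if it takes over 45 s, if anything falls off the work surface, if the arm or the gripper's body presses on something with over 40 N, if the wrist force passes 120 N, or if a joint passes its speed limit or range.

## Working session

There is one attempt and no reset: what is moved stays moved. The work goes in short steps, Python scripts to look and compute and a tool call to move; the robot and the scene stay as the last step left them, time stands still between calls to the robot, and variables do not carry over. Pictures are saved under pics/ and viewed, and the job is handed in when it is done.

Besides the shell and the picture viewer there is one more tool, called after ">>>" by a JSON object that holds its "name" and its "arguments", one argument or row to a line. drive_tool: Moves the arm, as the interface text tells. Its arguments: {"type":"object","properties":{"deltas":{"type":"array"},"claw":{"type":"number"},"squeeze":{"type":"number"}},"required":["deltas"]}

```bash
ls; mkdir -p pics; python3 - <<'E'
from plant import r, imaging
import cv2, numpy as np
print(r.get_state())
for n in ["side","top","wrist"]:
    im=imaging.capture(n); cv2.imwrite(f"pics/{n}0.png",im[:,:,::-1]); c=imaging.get_calibration(n); print(n,{k:np.round(v,4).tolist() for k,v in c.items()})
E
```

```text
pics
{'time_s': 0.0, 'joints': array([ 9.09910934e+01,  2.05933658e+01,  6.33583482e-01, -2.07426679e-02,
       -7.01369883e+01, -1.65075735e+01]), 'qd': array([-0.05426589,  0.06132146,  0.01542794, -0.00460791, -0.01390264,
        0.08018567]), 'joint_torque': array([ 2.31246820e-03, -5.82719815e+01,  2.93048894e+01,  6.99687839e+00,
        6.92914036e-03, -1.57630489e-04]), 'tcp_pos': array([0.18044969, 0.64987335, 0.20289754]), 'eef_rot': array([-8.99016770e+01,  8.80384286e-03,  1.64476463e+02]), 'contact_force': array([ 0.07852292, -0.79958322,  0.44834899]), 'moment': array([ 0.016241  ,  0.01957883, -0.03007259]), 'gripper_width': 0.08766227316570319}
side {'mtx': [[457.9714, 0.0, 259.0044], [0.0, 457.9714, 187.1971], [0.0, 0.0, 1.0]], 'R': [[-0.9411, -0.3378, 0.0148], [-0.2174, 0.5709, -0.7917], [0.259, -0.7483, -0.6107]], 't': [0.4764, 0.1562, 1.3167]}
top {'mtx': [[385.0624, 0.0, 254.9517], [0.0, 385.0624, 193.9431], [0.0, 0.0, 1.0]], 'R': [[0.0038, -0.9997, -0.0223], [-0.9819, 0.0005, -0.1896], [0.1895, 0.0226, -0.9816]], 't': [0.0999, 0.4782, 1.1561]}
wrist {'mtx': [[318.3896, 0.0, 257.4954], [0.0, 318.3896, 186.0831], [0.0, 0.0, 1.0]], 'T_tool_cam': [[0.0004, 0.9678, 0.2516, -0.0673], [0.0003, -0.2516, 0.9678, -0.1808], [1.0, -0.0003, -0.0003, 0.0008], [0.0, 0.0, 0.0, 1.0]]}
```

View pics/side0.png

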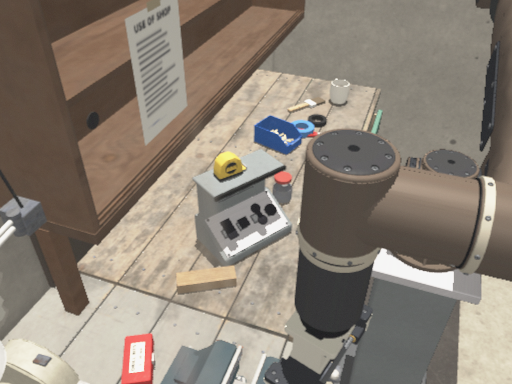

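View pics/top0.png

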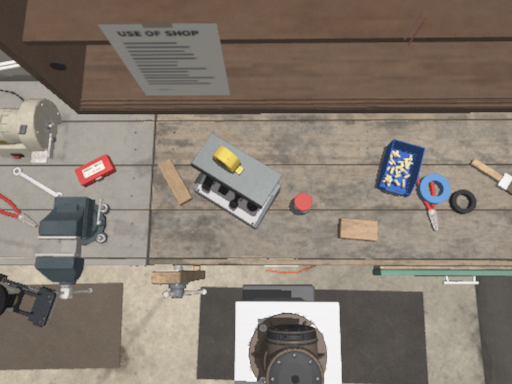

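View pics/wrist0.png

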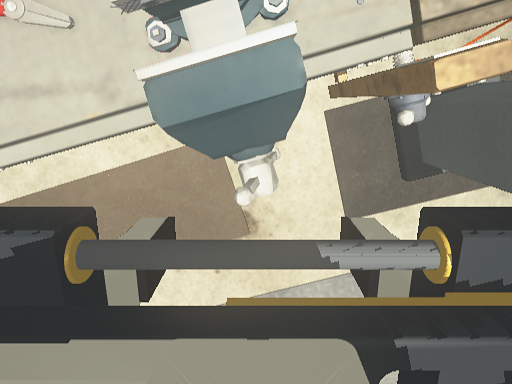

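```bash
cat > h.py <<'E'
from plant import r, imaging
import cv2, numpy as np
from scipy.spatial.transform import Rotation as Ro
def cam(n,st=None):
    c=imaging.get_calibration(n); K=np.array(c["mtx"])
    if n!="wrist": return K,np.array(c["R"]),np.array(c["t"])
    T=np.array(c["T_tool_cam"]); Rt=Ro.from_euler('xyz',st["eef_rot"],degrees=True).as_matrix()
    W=np.eye(4);W[:3,:3]=Rt;W[:3,3]=st["tcp_pos"]; M=np.linalg.inv(W@T); return K,M[:3,:3],M[:3,3]
def ray(c,p):
    K,R,t=c; d=R.T@np.linalg.inv(K)@np.array([p[0],p[1],1.]); return -R.T@t, d/np.linalg.norm(d)
def tri(obs):
    A=np.zeros((3,3));b=np.zeros(3)
    for c,p in obs:
        o,d=ray(c,p);P=np.eye(3)-np.outer(d,d);A+=P;b+=P@o
    X=np.linalg.solve(A,b); return X,[np.round(proj(c,X)-np.array(p),1).tolist() for c,p in obs]
def proj(c,X):
    K,R,t=c; x=K@(R@X+t); return x[:2]/x[2]
E
python3 - <<'E'
from h import *
L=["selector","hood_lip","key_row","mount_round","mount_dumbbell","mount_long","mount_short","tape_measure","jar","offcut"]
for l in L:
    o=[]
    for n in ["side","top"]:
        d=imaging.landmark_of(n,l); print(l,n,[(np.round(x["position"],1).tolist(),round(x["score"],2)) for x in d[:2]])
        if d:o.append((cam(n),d[0]["position"]))
    if len(o)==2: X,e=tri(o); print("   ",X.round(4),e)
for n,b in [("side",(170,130,310,280)),("top",(150,110,330,240))]:
    im=imaging.capture(n)[b[1]:b[3],b[0]:b[2]]; cv2.imwrite(f"pics/{n}_z.png",cv2.resize(im,None,fx=4,fy=4,interpolation=2)[:,:,::-1])
E
```

```text
selector side [([236.0, 232.7], 0.77)]
selector top [([241.6, 187.5], 0.82)]
    [ 0.5177  0.1474 -0.0099] [[2.3, 0.6], [-0.4, -2.1]]
hood_lip side [([252.5, 181.9], 0.98)]
hood_lip top [([225.2, 187.0], 0.67)]
    [0.4642 0.177  0.2148] [[-0.2, -0.0], [0.0, 0.2]]
key_row side [([246.1, 221.0], 0.93)]
key_row top [([232.8, 189.0], 0.84)]
    [0.4875 0.1682 0.0666] [[-0.8, -0.2], [0.1, 0.7]]
mount_round side [([271.2, 213.8], 0.42)]
mount_round top [([255.1, 204.5], 0.42)]
    [0.4389 0.0992 0.0528] [[-1.6, -0.4], [0.2, 1.5]]
mount_dumbbell side [([255.1, 223.8], 0.58)]
mount_dumbbell top [([240.8, 195.5], 0.49)]
    [0.4704 0.1446 0.0419] [[-1.2, -0.3], [0.2, 1.1]]
mount_long side [([225.3, 235.5], 0.61)]
mount_long top [([213.2, 178.3], 0.48)]
    [0.524  0.2311 0.055 ] [[-0.8, -0.3], [0.1, 0.8]]
mount_short side [([241.4, 226.0], 0.63)]
mount_short top [([236.5, 198.7], 0.63), ([226.6, 183.8], 0.54)]
    [0.4826 0.1628 0.0379] [[6.2, 1.5], [-1.2, -5.6]]
tape_measure side [([233.9, 178.0], 0.73), ([226.8, 234.0], 0.25)]
tape_measure top [([229.2, 162.4], 0.92)]
    [0.5276 0.1666 0.2064] [[-2.8, -1.0], [0.5, 2.8]]
jar side [([279.8, 198.8], 0.81)]
jar top [([304.6, 207.3], 0.6)]
    [ 0.4507 -0.0595 -0.0183] [[1.4, 0.3], [-0.2, -1.4]]
offcut side [([208.4, 285.0], 0.94)]
offcut top [([176.4, 184.2], 0.9)]
    [ 0.5183  0.3599 -0.004 ] [[-0.8, -0.3], [0.1, 0.7]]
```

View pics/side_z.png

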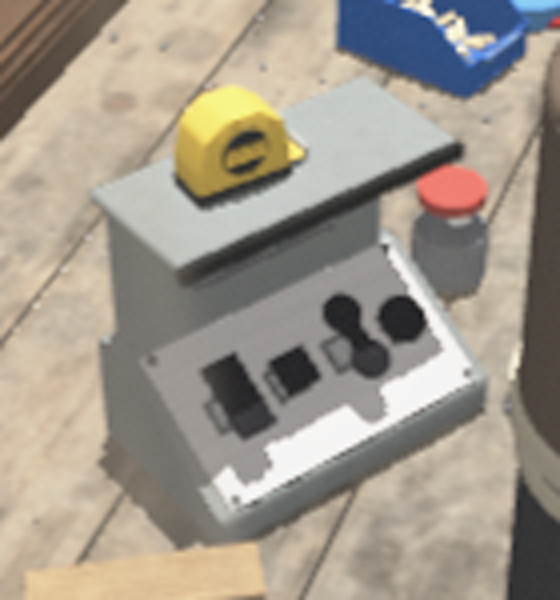

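View pics/top_z.png

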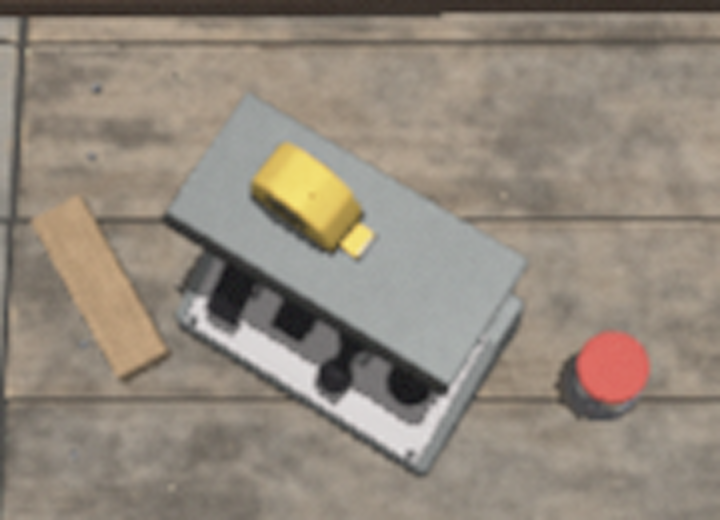

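```bash
cat > kin.py <<'E'
from h import *
def dR(ax,a): return Ro.from_euler(ax,a,degrees=True).as_matrix()
q0=[90.991,20.546,.682,0,-70.136,-16.507]
Rs=Ro.from_euler('xyz',[-90,0,164.484],degrees=True).as_matrix()
def pre(q,s4=-1): return dR('z',q[0])@dR('y',q[1]-q[2])@dR('x',s4*q[3])@dR('y',-q[4])@dR('x',-q[5])
C=pre(q0).T@Rs
def tgt(yaw):
    # columns tool x,y,z in world
    return dR('z',yaw)@np.array([[.866025,.5,0],[0,0,1],[.5,-.866025,0]])
E
python3 - <<'E'
from kin import *
from scipy.optimize import least_squares
obs=[("hood_lip","side",(252.5,181.9)),("hood_lip","top",(225.2,187.0)),("key_row","side",(246.1,221)),("key_row","top",(232.8,189)),
("r","side",(271.2,213.8)),("r","top",(255.1,204.5)),("d","side",(255.1,223.8)),("d","top",(240.8,195.5)),("l","side",(225.3,235.5)),("l","top",(213.2,178.3)),("s","side",(241.4,226)),("s","top",(226.6,183.8)),("o","side",(236,232.7)),("o","top",(241.6,187.5))]
C_={n:cam(n) for n in("side","top")}
off={"r":-.075,"d":-.025,"s":.025,"l":.075,"key_row":0}
def res(p):
    x,y,yaw,xk,zk=p;o=[]
    for n,c,px in obs:
        if n=="hood_lip": v=[-.054,0,.211]
        elif n=="o": v=[0,0,0]
        else: v=[xk,off[n],zk]
        o.append(proj(C_[c],dR('z',yaw)@np.array(v)+[x,y,0])-px)
    return np.concatenate(o)
s=least_squares(res,[.5177,.1474,-33,-.04,.07],x_scale=[.01,.01,1,.01,.01],loss="soft_l1")
print(s.x); 
for (n,c,_),e in zip(obs,res(s.x).reshape(-1,2).round(1)): print(n,c,e)
Rt=tgt(s.x[2])
for J1 in (20,30,40):
  for ph in (0,-20,-40):
    M=dR('y',ph).T if 0 else None
    W=(dR('z',J1)@dR('y',-ph)).T@Rt@C.T
    e=Ro.from_matrix(W).as_euler('XYX',degrees=True); print(J1,ph,"J4",(-e[0]).round(),"J5",(-e[1]).round(),"J6",(-e[2]).round(), "| alt J4",(-(e[0]+180)).round(),"J5",e[1].round(),"J6",(-(e[2]+180)).round())
E
```

```text
[  0.51108689   0.148303   -32.57442578  -0.03309395   0.05700476]
hood_lip side [-0.7  1.1]
hood_lip top [ 0. -0.]
key_row side [0.9 2.2]
key_row top [1.  2.7]
r side [-3.3 -1.1]
r top [-1.  0.]
d side [-1.  -4.1]
d top [-0.3  0.5]
l side [-0.5 -1.2]
l top [0.6 0.7]
s side [-1.6  0.8]
s top [0.5 3.7]
o side [ 4.3 -1.1]
o top [-0.9 -0.8]
20 0 J4 25.0 J5 -72.0 J6 -146.0 | alt J4 -155.0 J5 72.0 J6 -326.0
20 -20 J4 29.0 J5 -54.0 J6 -157.0 | alt J4 -151.0 J5 54.0 J6 -337.0
20 -40 J4 40.0 J5 -38.0 J6 -172.0 | alt J4 -140.0 J5 38.0 J6 -352.0
30 0 J4 27.0 J5 -77.0 J6 -156.0 | alt J4 -153.0 J5 77.0 J6 -336.0
30 -20 J4 31.0 J5 -59.0 J6 -166.0 | alt J4 -149.0 J5 59.0 J6 -346.0
30 -40 J4 41.0 J5 -43.0 J6 179.0 | alt J4 -139.0 J5 43.0 J6 -1.0
40 0 J4 29.0 J5 -81.0 J6 -165.0 | alt J4 -151.0 J5 81.0 J6 -345.0
40 -20 J4 32.0 J5 -64.0 J6 -175.0 | alt J4 -148.0 J5 64.0 J6 -355.0
40 -40 J4 40.0 J5 -48.0 J6 170.0 | alt J4 -140.0 J5 48.0 J6 -10.0
```

```bash
cat >> kin.py <<'E'
F=np.diag([-1.,1,-1])
def move(pos,yaw):
    st=r.get_state(); Rc=Ro.from_euler('xyz',st["eef_rot"],degrees=True).as_matrix()
    T=tgt(yaw)@F
    return ((np.array(pos)-st["tcp_pos"])*100).round(2), Ro.from_matrix(T@Rc.T).as_rotvec().round(3)
E
python3 - <<'E'
from kin import *
print(move([.39,.225,.25],-32.6))
E
```

```text
(array([ 20.94, -42.54,   4.62]), array([-0.214, -0.48 , -0.291]))
```

>>> {"name": "drive_tool", "arguments": {
  "deltas": [
    [0, 0, 3, 0, 0, 0],
    [1, -2, 5, 0, 0, 0],
    [3, -5, 6, -0.02, -0.03, -0.02],
    [5, -9, 6, -0.04, -0.08, -0.05],
    [7, -13, 6, -0.06, -0.13, -0.08],
    [8.5, -16.5, 6, -0.08, -0.18, -0.11],
    [10, -20, 6, -0.1, -0.22, -0.13],
    [11, -22, 6, -0.107, -0.24, -0.145]
  ],
  "claw": 0
}}

```text
time_s: 1.92
tcp_pos: [0.2912, 0.4268, 0.2639]
eef_rot: [-88.8, 15.1, 156.2]
contact_force: [0.2, -0.1, -0.2]
gripper_width: 0.0397
```

```bash
python3 - <<'E'
from kin import *
print(move([.39,.225,.25],-32.6)); print(r.get_state()["joints"].round(1), r.get_state()["time_s"])
E
```

```text
(array([  9.88, -20.18,  -1.39]), array([-0.106, -0.238, -0.145]))
[ 88.5   3.8 -20.5  14.1 -73.1 -27.4] 1.9167
```

>>> {"name": "drive_tool", "arguments": {
  "deltas": [
    [1.5, -3, 0, -0.02, -0.04, -0.025],
    [3, -6, 0, -0.04, -0.08, -0.05],
    [4.5, -9.5, -0.3, -0.05, -0.12, -0.075],
    [6, -13, -0.5, -0.07, -0.16, -0.1],
    [7.5, -16, -0.8, -0.09, -0.2, -0.12],
    [9, -18.5, -1.1, -0.1, -0.23, -0.14],
    [9.9, -20.2, -1.4, -0.106, -0.238, -0.145],
    [9.9, -20.2, -1.4, -0.106, -0.238, -0.145]
  ]
}}

```text
time_s: 2.58
tcp_pos: [0.3898, 0.2247, 0.249]
eef_rot: [-89.9, 29.9, 147.4]
contact_force: [-0.0, -0.8, -0.5]
gripper_width: 0.0004
```

```bash
python3 - <<'E'
from kin import *
st=r.get_state()
print(move([.39,.225,.25],-32.6)); print(st["joints"].round(1), st["time_s"])
im=imaging.capture("wrist"); cv2.imwrite("pics/w1.png",im[:,:,::-1]); c=cam("wrist",st)
for l in ["hood_lip","key_row","mount_round","mount_dumbbell","mount_long","mount_short"]:
    d=imaging.landmark_of("wrist",l); print(l,[(np.round(x["position"],1).tolist(),round(x["score"],2)) for x in d[:2]])
E
```

```text
(array([0.02, 0.03, 0.1 ]), array([ 0.001, -0.002,  0.001]))
[ 81.1  -6.2 -42.7  29.2 -69.3 -38. ] 2.5833
hood_lip [([254.6, 110.7], 0.82)]
key_row [([222.9, 44.9], 0.2)]
mount_round [([319.6, 154.9], 0.71)]
mount_dumbbell [([277.6, 159.3], 0.66)]
mount_long [([197.5, 160.2], 0.91), ([384.3, 118.3], 0.21)]
mount_short [([239.9, 151.0], 0.72), ([255.8, 159.1], 0.67)]
```

View pics/w1.png

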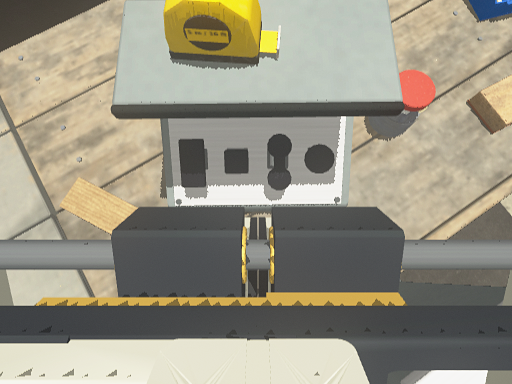

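>>> {"name": "drive_tool", "arguments": {
  "deltas": [
    [-1, -1, 0, 0, 0, 0],
    [-2, -3, 0, 0, 0, 0],
    [-3.2, -5, 0, 0, 0, 0],
    [-3.2, -5, 0, 0, 0, 0],
    [-3.2, -5, 0, 0, 0, 0],
    [-3.2, -5, 0, 0, 0, 0],
    [-3.2, -5, 0, 0, 0, 0],
    [-3.2, -5, 0, 0, 0, 0]
  ]
}}

```text
time_s: 3.6
tcp_pos: [0.3577, 0.179, 0.2499]
eef_rot: [-90.0, 29.9, 147.5]
contact_force: [0.2, 0.5, -0.3]
gripper_width: 0.0004
```

```bash
python3 - <<'E'
from kin import *
st=r.get_state()
print(st)
im=imaging.capture("wrist"); cv2.imwrite("pics/w2.png",im[:,:,::-1])
for l in ["hood_lip","key_row","mount_round","mount_dumbbell","mount_long","mount_short"]:
    d=imaging.landmark_of("wrist",l); print(l,[(np.round(x["position"],1).tolist(),round(x["score"],2)) for x in d[:2]])
def z(f,b,o):
    im=cv2.imread(f)[b[1]:b[3],b[0]:b[2]]; cv2.imwrite(o,cv2.resize(im,None,fx=4,fy=4,interpolation=2))
z("pics/w1.png",(160,95,360,215),"pics/w1z.png"); z("pics/w2.png",(100,95,300,215),"pics/w2z.png")
E
```

```text
{'time_s': 3.6, 'joints': array([ 86.3459164 , -12.944544  , -47.07333442,  27.0857225 ,
       -73.32881991, -40.79530788]), 'qd': array([-0.23150088,  0.09812716, -0.26730053, -0.09237783,  0.04278436,
       -0.03007764]), 'joint_torque': array([ 9.05491761e-02, -8.80948216e+00,  2.68891239e+01,  6.70705318e+00,
       -1.10523149e+00, -1.65814947e-02]), 'tcp_pos': array([0.3576943 , 0.17895947, 0.24986706]), 'eef_rot': array([-89.96190987,  29.89160093, 147.49549188]), 'contact_force': array([ 0.22248628,  0.54965657, -0.33778229]), 'moment': array([0.92753915, 1.41403103, 0.03098811]), 'gripper_width': 0.00039844743115732026}
hood_lip [([186.4, 109.3], 0.81)]
key_row [([210.9, 156.5], 0.89), ([470.8, 102.8], 0.36)]
mount_round [([274.3, 153.4], 0.58), ([217.5, 145.8], 0.51)]
mount_dumbbell [([234.2, 153.5], 0.77), ([190.4, 109.0], 0.61)]
mount_long [([152.7, 156.4], 0.57)]
mount_short [([196.3, 156.8], 0.83)]
```

View pics/w2.png

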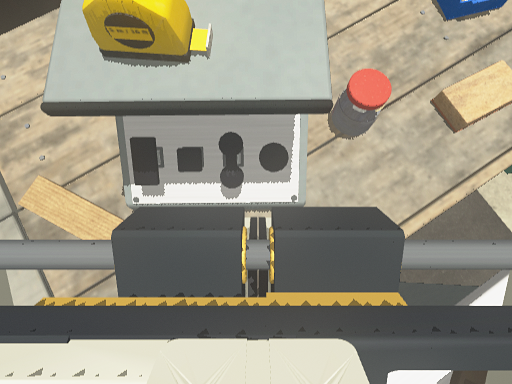

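View pics/w1z.png

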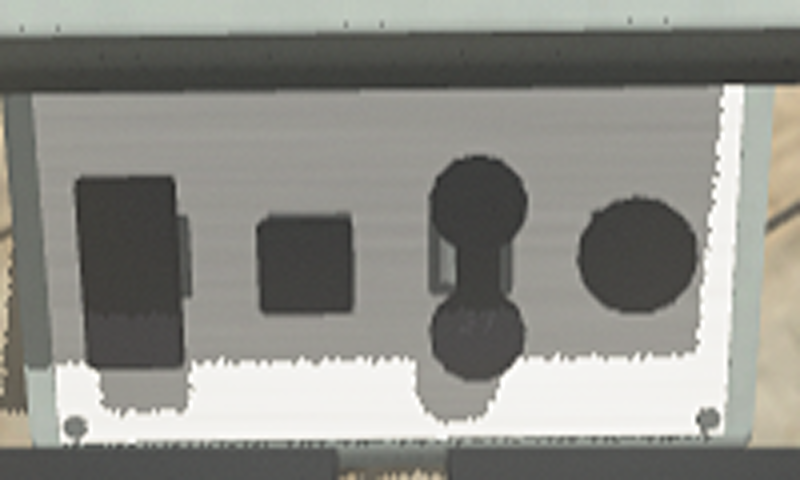

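View pics/w2z.png

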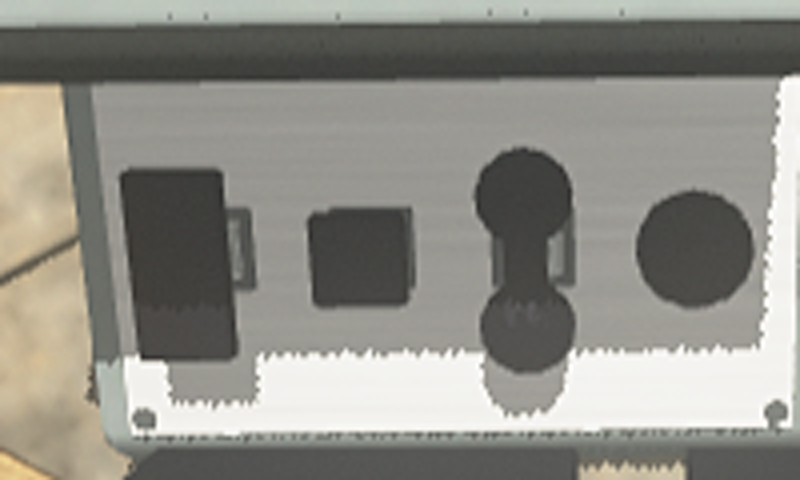

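```bash
python3 - <<'E'
from kin import *
from scipy.optimize import least_squares
st2={"tcp_pos":np.array([.3576943,.17895947,.24986706]),"eef_rot":[-89.962,29.8916,147.4955]}
st1={"tcp_pos":np.array([.3898,.2247,.249]),"eef_rot":[-89.9,29.9,147.4]}
c1,c2=cam("wrist",st1),cam("wrist",st2)
v1={"l":(131,270),"s":(305,263),"du":(478,203),"dl":(478,335),"r":(638,254),"scL":(75,427),"scR":(708,419)}
v2={"l":(180,264),"s":(360,258),"du":(523,195),"dl":(528,327),"r":(695,248),"scL":(144,418),"scR":(776,412)}
yaw=-32.57;O=np.array([.5111,.1483,0])
for k in v1:
    X,e=tri([(c1,(160+v1[k][0]/4,95+v1[k][1]/4)),(c2,(100+v2[k][0]/4,95+v2[k][1]/4))])
    L=dR('z',yaw).T@(X-O); print(k,X.round(4),"sel",(L*1000).round(1),"n",round(1000*(L@[-.5,0,.866]),1),"slope",round(1000*(L@[.866,0,.5]),1),e)
E
```

```text
l [0.5062 0.2374 0.093 ] sel [-52.1  72.5  93. ] n 106.6 slope 1.4 [[-0.0, 0.2], [0.0, -0.2]]
s [0.4851 0.1925 0.081 ] sel [-45.7  23.3  81. ] n 93.0 slope 0.9 [[-0.0, 0.3], [0.0, -0.3]]
du [0.4669 0.1445 0.103 ] sel [-35.2 -27.  103. ] n 106.8 slope 21.0 [[0.0, -0.1], [-0.0, 0.1]]
dl [0.4385 0.1619 0.0836] sel [-68.5 -27.7  83.6] n 106.6 slope -17.5 [[0.0, -0.1], [-0.0, 0.1]]
r [0.4352 0.1051 0.0756] sel [-40.7 -77.3  75.6] n 85.9 slope 2.5 [[-0.0, 0.0], [0.0, -0.0]]
scL [0.492  0.278  0.0398] sel [-85.9  99.   39.8] n 77.5 slope -54.5 [[0.0, -0.2], [-0.0, 0.2]]
scR [0.3845 0.1047 0.0375] sel [ -83.2 -104.9   37.5] n 74.0 slope -53.3 [[0.0, -0.1], [-0.0, 0.1]]
```

>>> {"name": "drive_tool", "arguments": {
  "deltas": [
    [0.8, -0.2, -1.6, 0, 0, 0],
    [2, -0.4, -4, 0, 0, 0],
    [3.5, -0.6, -7, 0, 0, 0],
    [5, -0.9, -10, 0, 0, 0],
    [6.2, -1.1, -12.2, 0, 0, 0],
    [7, -1.3, -13.8, 0, 0, 0],
    [7.5, -1.4, -14.7, 0, 0, 0],
    [7.5, -1.4, -14.7, 0, 0, 0]
  ]
}}

```text
time_s: 4.62
tcp_pos: [0.4373, 0.171, 0.1106]
eef_rot: [-89.0, 29.4, 147.5]
contact_force: [-0.5, -0.0, -0.0]
gripper_width: 0.0004
```

```bash
python3 - <<'E'
from kin import *
st=r.get_state()
print(move([.4413,.160,.0855],-32.5),st["contact_force"],st["joints"].round(1))
for n,b in [("wrist",None),("side",(170,130,370,280))]:
    im=imaging.capture(n)
    if b: im=cv2.resize(im[b[1]:b[3],b[0]:b[2]],None,fx=4,fy=4,interpolation=2)
    cv2.imwrite(f"pics/{n}3.png",im[:,:,::-1])
E
```

```text
(array([ 0.4 , -1.1 , -2.51]), array([ 0.007, -0.017,  0.009])) [-0.54500165 -0.02567672 -0.02910333] [ 66.4   2.6 -58.2  43.6 -44.3 -45. ]
```

View pics/wrist3.png

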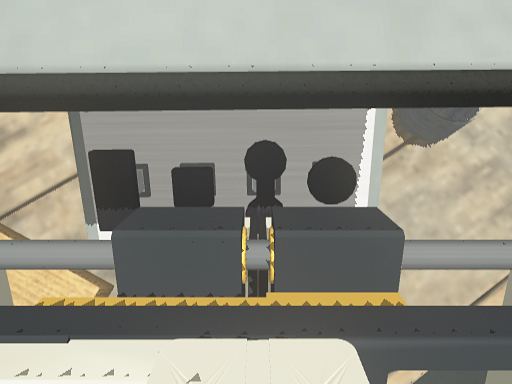

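View pics/side3.png

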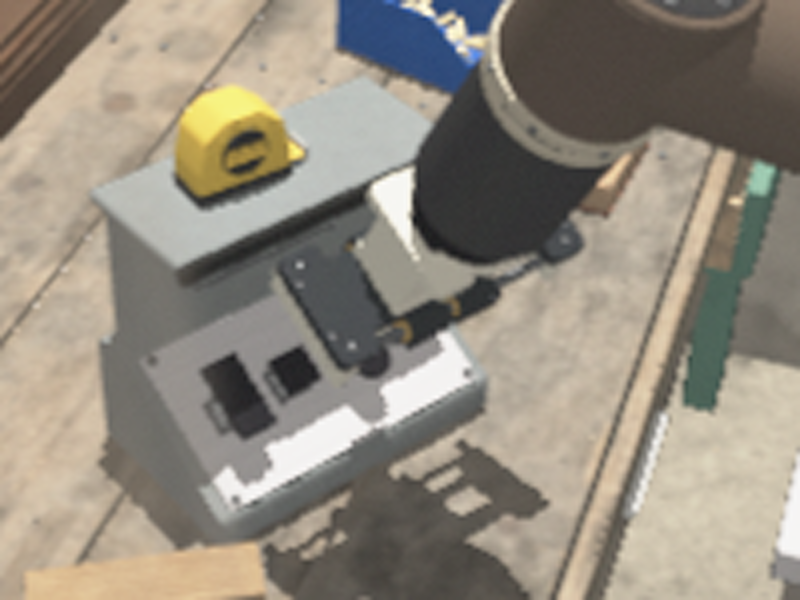

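```bash
cat > fk.py <<'E'
from kin import *
from scipy.optimize import least_squares
D=[([90.991,20.546,.682,0,-70.136,-16.507],[.181,.65,.204],[-90,0,164.48]),
([88.5,3.8,-20.5,14.1,-73.1,-27.4],[.2912,.4268,.2639],[-88.8,15.1,156.2]),
([81.1,-6.2,-42.7,29.2,-69.3,-38.0],[.3898,.2247,.249],[-89.9,29.9,147.4]),
([86.346,-12.945,-47.073,27.086,-73.329,-40.795],[.3577,.17896,.24987],[-89.962,29.892,147.495]),
([66.4,2.6,-58.2,43.6,-44.3,-45.],[.4373,.171,.1106],[-89,29.4,147.5])]
def rel(q,p,s4=-1):
    a1,d,h,L2,a3,L3,d6,w=p
    A=dR('z',q[0]); f=dR('y',q[1]-q[2]); u=dR('y',q[1])
    x=A@(np.array([a1,d,h])+u@[0,0,L2]+f@(np.array([L3,0,a3])+dR('x',s4*q[3])@dR('y',-q[4])@(np.array([d6,0,0])+dR('x',-q[5])@[0,0,0])))
    return x
E
python3 - <<'E'
from fk import *
for s4 in(-1,1):
  for q,p,e in D:
    R=Ro.from_euler('xyz',e,degrees=True).as_matrix()
    print(s4,(Ro.from_matrix((pre(q,s4)@C).T@R).magnitude()*57.3).round(2))
  f=lambda P: np.concatenate([rel(q,P,s4)-p for q,p,e in D])
  s=least_squares(f,[.1,-.1,.4,.4,0,.4,.3,0]); print(s.x.round(4),f(s.x).round(4))
E
```

```text
Traceback (most recent call last):
AttributeError: 'float' object has no attribute 'round'
```

```bash

python3 - <<'E'
from fk import *
for s4 in(-1,1):
  for q,p,e in D:
    R=Ro.from_euler('xyz',e,degrees=True).as_matrix()
    print(s4,round(float(Ro.from_matrix((pre(q,s4)@C).T@R).magnitude())*57.3,2))
  f=lambda P: np.concatenate([rel(q,P,s4)-p for q,p,e in D])
  s=least_squares(f,[.1,-.1,.4,.4,0,.4,.3,0]); print(s.x.round(4),f(s.x).round(4))
E
```

```text
-1 0.0
-1 0.09
-1 0.08
-1 0.0
-1 0.07
[ 0.1339 -0.1921  0.0293  0.6097  0.0734  0.2927  0.336   0.    ] [-0.0002  0.0013  0.0298 -0.0096 -0.002  -0.0041 -0.0054 -0.0022 -0.0198
 -0.007  -0.0012 -0.0211  0.0221 -0.0035  0.0153]
1 0.0
1 28.18
1 58.34
1 54.18
1 87.22
[ 0.1379 -0.2107 -0.8336  0.8831  0.0479  0.1958 -0.278   0.    ] [ 0.0185  0.0017  0.0458 -0.0046 -0.0071  0.0151 -0.0123  0.004  -0.0417
 -0.0139 -0.0045 -0.052   0.015   0.0034  0.0327]
```

```bash
cat >> fk.py <<'E'
def fk(q,P):
    a1,d,h,L2,a3,L3,d6,w,ws=P
    A=dR('z',q[0]); f=dR('y',q[1]-q[2]); u=dR('y',q[1])
    return A@(np.array([a1,d,h])+u@[0,0,L2]+f@(np.array([L3,0,a3])+dR('x',-q[3])@dR('y',-q[4])@(np.array([d6,w,ws]))))
E
python3 - <<'E'
from fk import *
q,p,e=D[0]
for x0 in ([0,0,.3,.5,0,.5,.3,-.15,0],[0.1,-.1,.2,.5,0,.3,.3,-.1,0]):
  for fix in ((0,1,4,8),(1,8),(1,4,8),(8,)):
    m=np.array([i not in fix for i in range(9)]); 
    def full(v): P=np.zeros(9);P[m]=v;return P
    f=lambda v: np.concatenate([fk(q,full(v))-p for q,p,e in D])
    s=least_squares(f,np.array(x0)[m]); print(fix,full(s.x).round(4),np.abs(f(s.x)).max().round(5),s.cost)
E
```

```text
(0, 1, 4, 8) [ 0.      0.      0.1987  0.6013  0.      0.4632  0.4005 -0.1921  0.    ] 0.00024 1.716793533914728e-07
(1, 8) [-2.000e-04  0.000e+00  1.988e-01  6.013e-01 -2.000e-04  4.635e-01
  4.003e-01 -1.922e-01  0.000e+00] 0.00024 1.489899019630309e-07
(1, 4, 8) [-3.000e-04  0.000e+00  1.986e-01  6.013e-01  0.000e+00  4.635e-01
  4.004e-01 -1.922e-01  0.000e+00] 0.0002 1.5544619432156236e-07
(8,) [ 7.000e-04 -1.400e-03  1.975e-01  6.014e-01  3.000e-04  4.623e-01
  3.997e-01 -1.909e-01  0.000e+00] 0.00021 8.584817699715684e-08
(0, 1, 4, 8) [ 0.      0.      0.1987  0.6013  0.      0.4632  0.4005 -0.1921  0.    ] 0.00024 1.7167935339340275e-07
(1, 8) [-2.000e-04  0.000e+00  1.988e-01  6.013e-01 -2.000e-04  4.635e-01
  4.003e-01 -1.922e-01  0.000e+00] 0.00024 1.4898990196534365e-07
(1, 4, 8) [-3.000e-04  0.000e+00  1.986e-01  6.013e-01  0.000e+00  4.635e-01
  4.004e-01 -1.922e-01  0.000e+00] 0.0002 1.5544619432385343e-07
(8,) [ 7.000e-04 -1.400e-03  1.975e-01  6.014e-01  3.000e-04  4.623e-01
  3.997e-01 -1.909e-01  0.000e+00] 0.00021 8.584817699734694e-08
```

```bash
cat >> fk.py <<'E'
P0=np.array([-.0003,0,.1986,.6013,0,.4635,.4004,-.1922,0])
lo=np.array([-176.03,-82.01,-58.28,-173.87,-174.79,-173.66])+.5; hi=np.array([176.03,121.73,71.71,95.51,-.11,173.66])-.5
def ik(pos,R,q0):
    f=lambda q: np.concatenate([(fk(q,P0)-pos)*10, Ro.from_matrix((pre(q)@C).T@R).as_rotvec()*3])
    s=least_squares(f,np.clip(q0,lo+.01,hi-.01),bounds=(lo,hi),x_scale=30.,max_nfev=200); return s.x,np.abs(f(s.x)).max()
nW=lambda yaw=-32.5: dR('z',yaw)@np.array([-.5,0,.866025])
def ori(pitch=0,side=0,spin=0,yaw=-32.5,flip=True):
    # pitch>0: less tilt (toward straight down); side>0: wrist leans to +y_sel ; spin about n
    B=tgt(yaw)@(F if flip else np.eye(3)); yv=dR('z',yaw)@[0,1,0]; sl=dR('z',yaw)@[.866025,0,.5]; n=nW(yaw)
    rot=lambda v,a: Ro.from_rotvec(np.radians(a)*np.array(v)).as_matrix()
    return rot(yv,pitch)@rot(sl,-side)@rot(n,spin)@B
E
python3 - <<'E'
from fk import *
rng=np.random.default_rng(0)
tg={"d":np.array([.4413,.160,.0855]),"l":np.array([.4974,.243,.087])}
n=nW()
print("all branches, nominal")
for k in tg:
  for flip in(True,False):
    sols=[]
    for i in range(40):
        q,e=ik(tg[k]+n*.0,ori(flip=flip),rng.uniform(lo,hi))
        if e<2e-3 and not any(np.abs(q-s).max()<3 for s in sols): sols.append(q); print(k,flip,q.round(1))
q=np.array([66.4,2.6,-58,43.6,-44.3,-45.])
for k in tg:
 for kw in [dict(),dict(pitch=8),dict(pitch=-8),dict(side=8),dict(side=-8),dict(spin=15),dict(spin=-15),dict(spin=30),dict(spin=-30),dict(pitch=8,side=8),dict(pitch=12),dict(side=15)]:
  o=[]
  for h in(.025,0,-.016):
    s,e=ik(tg[k]+n*h,ori(**kw),q); o.append((s.round(0).astype(int).tolist(),round(e,3)))
  print(k,kw,o)
E
```

```text
all branches, nominal
l True [ 61.6  12.4 -51.7  50.6 -40.2 -47.6]
l False [ 61.6  12.4 -51.7  50.6 -40.2 132.4]
d {} [([67, 2, -58, 42, -45, -44], np.float64(0.075)), ([64, 5, -58, 44, -42, -44], np.float64(0.132)), ([61, 7, -58, 46, -40, -44], np.float64(0.167))]
d {'pitch': 8} [([63, 1, -55, 34, -42, -33], np.float64(0.0)), ([60, 3, -57, 38, -37, -35], np.float64(0.0)), ([58, 5, -58, 41, -35, -35], np.float64(0.013))]
d {'pitch': -8} [([71, 6, -58, 46, -51, -52], np.float64(0.21)), ([68, 9, -58, 48, -48, -53], np.float64(0.274)), ([66, 11, -58, 50, -46, -53], np.float64(0.312))]
d {'side': 8} [([68, 7, -53, 36, -51, -41], np.float64(0.0)), ([66, 9, -55, 40, -47, -43], np.float64(0.0)), ([64, 11, -56, 43, -45, -45], np.float64(0.0))]
d {'side': -8} [([65, -1, -58, 42, -42, -40], np.float64(0.267)), ([61, 2, -58, 44, -38, -39], np.float64(0.321)), ([58, 4, -58, 45, -36, -39], np.float64(0.353))]
d {'spin': 15} [([67, 2, -58, 42, -45, -29], np.float64(0.066)), ([64, 5, -58, 44, -42, -29], np.float64(0.119)), ([61, 7, -58, 46, -40, -29], np.float64(0.151))]
d {'spin': -15} [([67, 2, -
[... 2176 characters left out ...]
([59, 14, -53, 54, -38, -20], np.float64(0.0))]
l {'spin': -30} [([65, 11, -50, 46, -44, -75], np.float64(0.0)), ([62, 12, -52, 51, -40, -78], np.float64(0.0)), ([59, 14, -53, 54, -38, -80], np.float64(0.0))]
l {'pitch': 8, 'side': 8} [([62, 15, -36, 27, -53, -25], np.float64(0.0)), ([61, 17, -37, 28, -50, -26], np.float64(0.0)), ([60, 18, -38, 30, -48, -26], np.float64(0.0))]
l {'pitch': 12} [([60, 10, -40, 27, -44, -22], np.float64(0.0)), ([58, 12, -42, 29, -40, -23], np.float64(0.0)), ([57, 13, -43, 30, -38, -24], np.float64(0.0))]
l {'side': 15} [([66, 20, -34, 30, -61, -33], np.float64(0.0)), ([64, 22, -35, 32, -58, -34], np.float64(0.0)), ([63, 23, -36, 33, -56, -35], np.float64(0.0))]
```

>>> {"name": "drive_tool", "arguments": {
  "deltas": [
    [-0.5, 0.4, 0.5, 0.02, 0.03, 0],
    [-0.5, 0.4, 0.5, 0.05, 0.075, 0],
    [-0.5, 0.4, 0.3, 0.075, 0.12, 0],
    [-0.5, 0.4, 0, 0.094, 0.147, 0],
    [-0.5, 0.4, 0, 0.094, 0.147, 0],
    [-0.5, 0.4, 0, 0.094, 0.147, 0],
    [-0.5, 0.4, 0, 0.094, 0.147, 0],
    [-0.5, 0.4, 0, 0.094, 0.147, 0]
  ]
}}

```text
time_s: 5.38
tcp_pos: [0.4313, 0.1756, 0.1121]
eef_rot: [-89.2, 19.4, 147.5]
contact_force: [-0.6, 0.7, -0.0]
gripper_width: 0.0002
```

```bash
cat >> fk.py <<'E'
def to(pos,R):
    st=r.get_state(); Rc=Ro.from_euler('xyz',st["eef_rot"],degrees=True).as_matrix()
    print("d cm",((np.array(pos)-st["tcp_pos"])*100).round(2),"rot",Ro.from_matrix(R@Rc.T).as_rotvec().round(3),"F",st["contact_force"].round(2),"Fn",round(float(st["contact_force"]@nW()),2),"q",st["joints"].round(1),"n above",round(1000*float((st["tcp_pos"]-pos)@nW()),1),"t",st["time_s"])
E
python3 - <<'E'
from fk import *
to([.4363,.1633,.082],ori(pitch=10)); print(nW())
E
```

```text
d cm [ 0.5  -1.23 -3.01] rot [ 0.005 -0.015  0.004] F [-0.63  0.75 -0.04] Fn 0.43 q [ 62.4   1.5 -50.7  28.4 -44.  -26.7] n above 31.5 t 5.3833
[-0.42169572  0.2686498   0.866025  ]
```

>>> {"name": "drive_tool", "arguments": {
  "deltas": [
    [0, -0.2, -0.4, 0.002, -0.005, 0.001],
    [0, -0.45, -0.9, 0.005, -0.015, 0.004],
    [0, -0.7, -1.5, 0.005, -0.015, 0.004],
    [0, -0.9, -1.9, 0.005, -0.015, 0.004],
    [0, -0.9, -1.97, 0.005, -0.015, 0.004],
    [0, -0.9, -1.97, 0.005, -0.015, 0.004],
    [0, -0.9, -1.97, 0.005, -0.015, 0.004],
    [0, -0.9, -1.97, 0.005, -0.015, 0.004]
  ]
}}

```text
time_s: 6.05
tcp_pos: [0.4319, 0.167, 0.0924]
eef_rot: [-90.0, 20.0, 147.4]
contact_force: [0.8, 0.6, 0.6]
gripper_width: 0.0002
```

```bash
python3 - <<'E'
from fk import *
to([.4363,.1633,.082],ori(pitch=10))
im=imaging.capture("wrist"); cv2.imwrite("pics/w5.png",im[:,:,::-1])
b=(170,130,310,280);im=imaging.capture("side")[b[1]:b[3],b[0]:b[2]]; cv2.imwrite("pics/s5.png",cv2.resize(im,None,fx=4,fy=4,interpolation=2)[:,:,::-1])
E
```

```text
d cm [ 0.44 -0.37 -1.04] rot [-0.001 -0.001  0.001] F [0.81 0.57 0.63] Fn 0.36 q [ 61.2   2.1 -54.5  32.5 -39.4 -30.2] n above 11.9 t 6.05
```

View pics/w5.png

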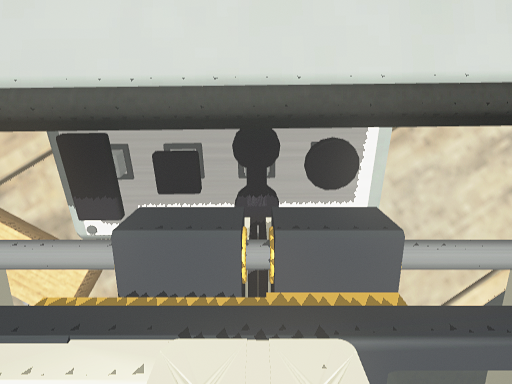

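View pics/s5.png

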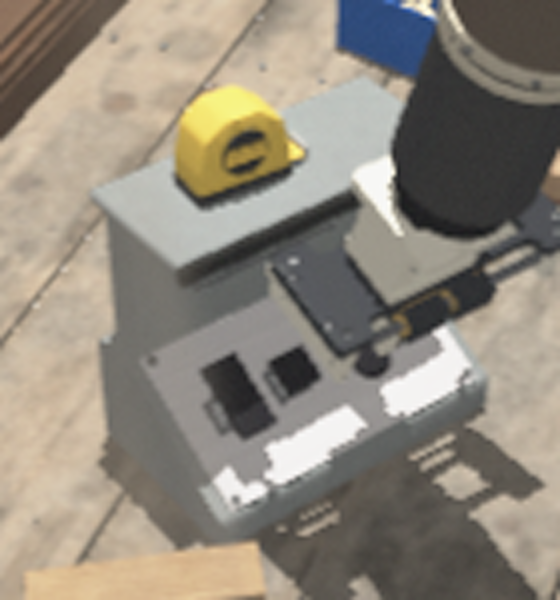

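>>> {"name": "drive_tool", "arguments": {
  "deltas": [
    [0.08, -0.05, -0.17, 0, 0, 0],
    [0.17, -0.11, -0.35, 0, 0, 0],
    [0.25, -0.16, -0.52, 0, 0, 0],
    [0.34, -0.21, -0.69, 0, 0, 0],
    [0.38, -0.24, -0.78, 0, 0, 0],
    [0.42, -0.27, -0.87, 0, 0, 0],
    [0.42, -0.27, -0.87, 0, 0, 0],
    [0.42, -0.27, -0.87, 0, 0, 0]
  ]
}}

```text
time_s: 6.82
tcp_pos: [0.4359, 0.1639, 0.0835]
eef_rot: [-90.0, 20.0, 147.4]
contact_force: [-0.5, 0.6, -0.6]
gripper_width: 0.0005
```

```bash
python3 - <<'E'
from fk import *
to([.4363,.1633,.082],ori(pitch=10))
E
```

```text
d cm [ 0.04 -0.06 -0.15] rot [-0.    -0.001  0.001] F [-0.45  0.6  -0.56] Fn -0.13 q [ 60.    3.1 -55.4  34.1 -37.5 -31. ] n above 1.7 t 6.8167
```

Not in contact yet; go on in 4 mm steps.

>>> {"name": "drive_tool", "arguments": {
  "deltas": [
    [0.04, -0.03, -0.09, 0, 0, 0],
    [0.08, -0.05, -0.17, 0, 0, 0],
    [0.13, -0.08, -0.26, 0, 0, 0],
    [0.17, -0.11, -0.35, 0, 0, 0],
    [0.17, -0.11, -0.35, 0, 0, 0],
    [0.17, -0.11, -0.35, 0, 0, 0],
    [0.17, -0.11, -0.35, 0, 0, 0],
    [0.17, -0.11, -0.35, 0, 0, 0]
  ]
}}

```text
time_s: 7.48
tcp_pos: [0.4376, 0.163, 0.0801]
eef_rot: [-90.0, 19.9, 147.5]
contact_force: [-0.3, -0.6, 0.4]
gripper_width: 0.0008
```

```bash
python3 - <<'E'
from fk import *
to([.4363,.1633,.082],ori(pitch=10))
E
```

```text
d cm [-0.13  0.03  0.19] rot [-0.001 -0.001  0.001] F [-0.35 -0.63  0.4 ] Fn 0.32 q [ 59.5   3.5 -55.8  34.8 -36.7 -31.3] n above -2.3 t 7.4833
```

>>> {"name": "drive_tool", "arguments": {
  "deltas": [
    [0.04, -0.03, -0.09, 0, 0, 0],
    [0.08, -0.05, -0.17, 0, 0, 0],
    [0.13, -0.08, -0.26, 0, 0, 0],
    [0.13, -0.08, -0.26, 0, 0, 0],
    [0.13, -0.08, -0.26, 0, 0, 0],
    [0.13, -0.08, -0.26, 0, 0, 0],
    [0.13, -0.08, -0.26, 0, 0, 0],
    [0.13, -0.08, -0.26, 0, 0, 0]
  ]
}}

```text
time_s: 8.15
tcp_pos: [0.4389, 0.1621, 0.0775]
eef_rot: [-90.0, 19.9, 147.4]
contact_force: [0.3, -0.6, -0.4]
gripper_width: 0.0004
```

```bash
python3 - <<'E'
from fk import *
to([.4363,.1633,.082],ori(pitch=10))
E
```

```text
d cm [-0.26  0.12  0.45] rot [-0.    -0.001  0.001] F [ 0.25 -0.61 -0.4 ] Fn -0.62 q [ 59.1   3.8 -56.   35.3 -36.1 -31.5] n above -5.3 t 8.15
```

>>> {"name": "drive_tool", "arguments": {
  "deltas": [
    [0.04, -0.03, -0.09, 0, 0, 0],
    [0.08, -0.05, -0.17, 0, 0, 0],
    [0.13, -0.08, -0.26, 0, 0, 0],
    [0.13, -0.08, -0.26, 0, 0, 0],
    [0.13, -0.08, -0.26, 0, 0, 0],
    [0.13, -0.08, -0.26, 0, 0, 0],
    [0.13, -0.08, -0.26, 0, 0, 0],
    [0.13, -0.08, -0.26, 0, 0, 0]
  ]
}}

```text
time_s: 8.82
tcp_pos: [0.4402, 0.1614, 0.0749]
eef_rot: [-90.0, 20.0, 147.4]
contact_force: [-0.9, -0.2, -0.1]
gripper_width: 0.0007
```

```bash
python3 - <<'E'
from fk import *
to([.4363,.1633,.082],ori(pitch=10))
im=imaging.capture("wrist"); cv2.imwrite("pics/w6.png",cv2.resize(im[100:300,150:360],None,fx=3,fy=3)[:,:,::-1])
b=(200,170,310,270);im=imaging.capture("side")[b[1]:b[3],b[0]:b[2]]; cv2.imwrite("pics/s6.png",cv2.resize(im,None,fx=6,fy=6,interpolation=2)[:,:,::-1])
E
```

```text
d cm [-0.39  0.19  0.71] rot [-0.001 -0.001  0.001] F [-0.86 -0.24 -0.12] Fn 0.2 q [ 58.7   4.1 -56.3  35.9 -35.6 -31.8] n above -8.3 t 8.8167
```

View pics/w6.png

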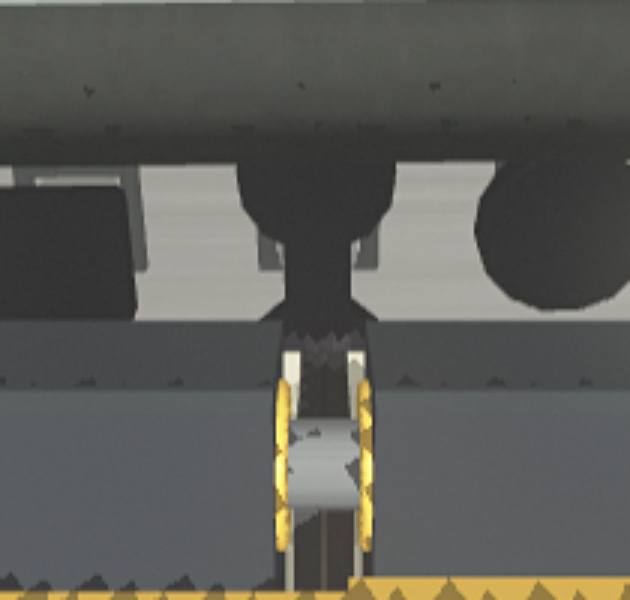

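View pics/s6.png

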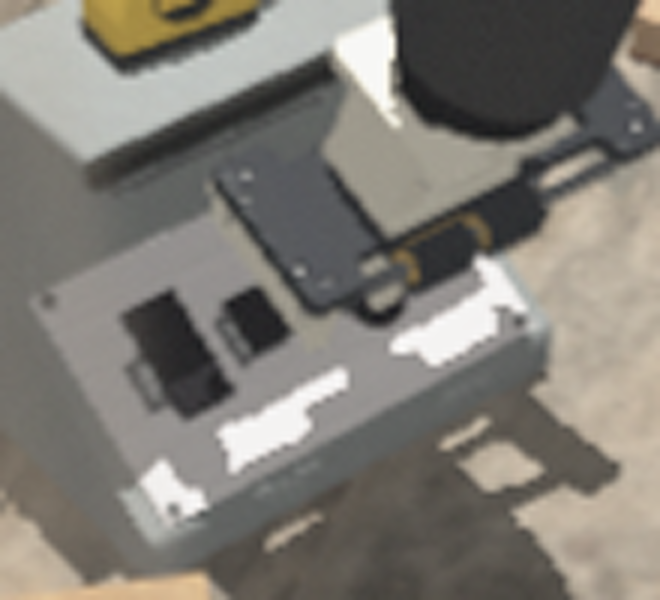

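```bash
python3 - <<'E'
from fk import *
c=cam("side"); st=r.get_state(); X=st["tcp_pos"]; print(X,proj(c,X), "top",proj(cam("top"),X),"wrist",proj(cam("wrist",st),X))
for p in ([.4385,.1619,.0836],[.4669,.1445,.103],[.4352,.1051,.0756],[.5062,.2374,.093]): print(proj(c,np.array(p)).round(1),proj(cam("top"),np.array(p)).round(1))
for n,b in (("top",(200,150,290,240)),):
    im=imaging.capture(n)[b[1]:b[3],b[0]:b[2]]; cv2.imwrite("pics/t6.png",cv2.resize(im,None,fx=6,fy=6,interpolation=2)[:,:,::-1])
E
```

```text
[0.44015407 0.16133116 0.07489533] [262.18723701 221.01496192] top [234.73629784 204.44390637] wrist [256.31484074 218.99489923]
[262.7 218.9] [234.3 204.5]
[255.3 207.3] [239.8 194. ]
[270.4 208.9] [253.2 206. ]
[229.3 228. ] [209.5 181.9]
```

View pics/t6.png

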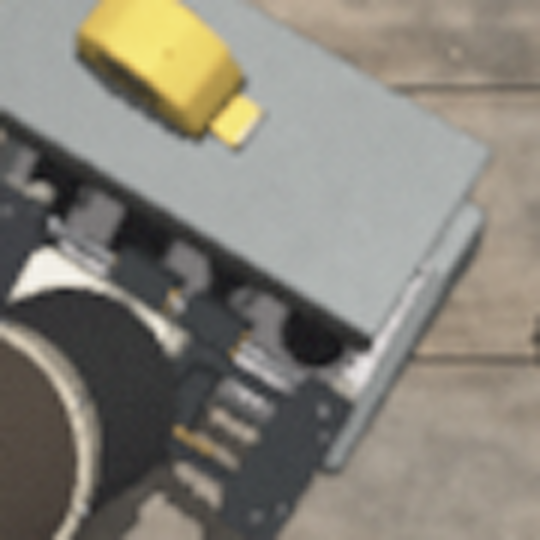

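```bash
python3 - <<'E'
from fk import *
st=r.get_state(); K,R,t=c=cam("wrist",st)
for n,p in dict(du=[.4669,.1445,.103],dl=[.4385,.1619,.0836],r=[.4352,.1051,.0756],s=[.4851,.1925,.081]).items():
  for h in (0,-.008):
    X=np.array(p)+nW()*h; z=(R@X+t)[2]; print(n,h,proj(c,X).round(1),"depth",z.round(4),"px of 28mm",round(318.4*.028/z,1),"36:",round(318.4*.036/z,1), "zoom", ((proj(c,X)-[150,100])*3).round(0))
im=imaging.capture("wrist"); cv2.imwrite("pics/w7.png",cv2.resize(im[130:290,130:370],None,fx=3.3,fy=3.3,interpolation=0)[:,:,::-1])
g=np.clip(im.astype(float)*3,0,255).astype(np.uint8); cv2.imwrite("pics/w7b.png",cv2.resize(g[180:260,220:300],None,fx=7,fy=7,interpolation=0)[:,:,::-1])
E
```

```text
du 0 [255.8 158.9] depth 0.1669 px of 28mm 53.4 36: 68.7 zoom [317. 177.]
du -0.008 [255.8 153.9] depth 0.1742 px of 28mm 51.2 36: 65.8 zoom [317. 162.]
dl 0 [257.  222.1] depth 0.1831 px of 28mm 48.7 36: 62.6 zoom [321. 366.]
dl -0.008 [257.  215.2] depth 0.1904 px of 28mm 46.8 36: 60.2 zoom [321. 345.]
r 0 [338.7 175.9] depth 0.1936 px of 28mm 46.0 36: 59.2 zoom [566. 228.]
r -0.008 [335.7 171. ] depth 0.2009 px of 28mm 44.4 36: 57.1 zoom [557. 213.]
s 0 [170.8 183.1] depth 0.1878 px of 28mm 47.5 36: 61.0 zoom [ 62. 249.]
s -0.008 [174.  177.8] depth 0.1951 px of 28mm 45.7 36: 58.8 zoom [ 72. 233.]
```

View pics/w7.png

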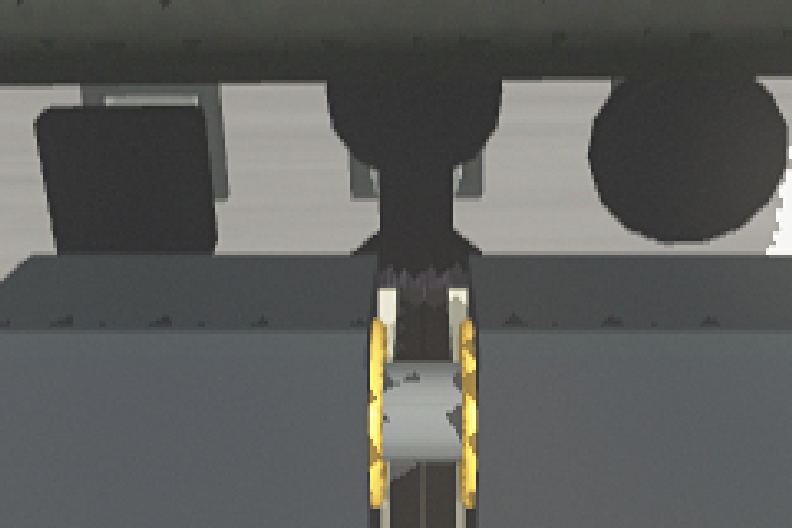

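View pics/w7b.png

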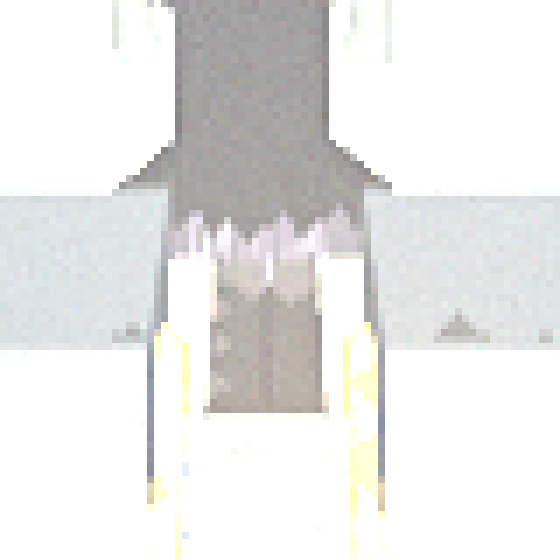

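>>> {"name": "drive_tool", "arguments": {
  "deltas": [
    [0.04, -0.03, -0.09, 0, 0, 0],
    [0.08, -0.05, -0.17, 0, 0, 0],
    [0.13, -0.08, -0.26, 0, 0, 0],
    [0.13, -0.08, -0.26, 0, 0, 0],
    [0.13, -0.08, -0.26, 0, 0, 0],
    [0.13, -0.08, -0.26, 0, 0, 0],
    [0.13, -0.08, -0.26, 0, 0, 0],
    [0.13, -0.08, -0.26, 0, 0, 0]
  ]
}}

```text
time_s: 9.68
tcp_pos: [0.4415, 0.1605, 0.0723]
eef_rot: [-90.0, 19.9, 147.5]
contact_force: [0.6, 0.1, -0.5]
gripper_width: 0.0006
```

```bash
python3 - <<'E'
from fk import *
to([.4363,.1633,.082],ori(pitch=10)); print(r.get_state()["moment"])
im=imaging.capture("wrist"); cv2.imwrite("pics/w8.png",cv2.resize(im[130:290,130:370],None,fx=3.3,fy=3.3,interpolation=0)[:,:,::-1])
b=(200,170,310,270);im=imaging.capture("side")[b[1]:b[3],b[0]:b[2]]; cv2.imwrite("pics/s8.png",cv2.resize(im,None,fx=6,fy=6,interpolation=0)[:,:,::-1])
E
```

```text
d cm [-0.52  0.28  0.97] rot [-0.001 -0.001  0.001] F [ 0.62  0.06 -0.45] Fn -0.64 q [ 58.2   4.4 -56.6  36.5 -35.  -32.1] n above -11.3 t 9.6833
[0.6977737  0.9427377  0.02961403]
```

View pics/w8.png

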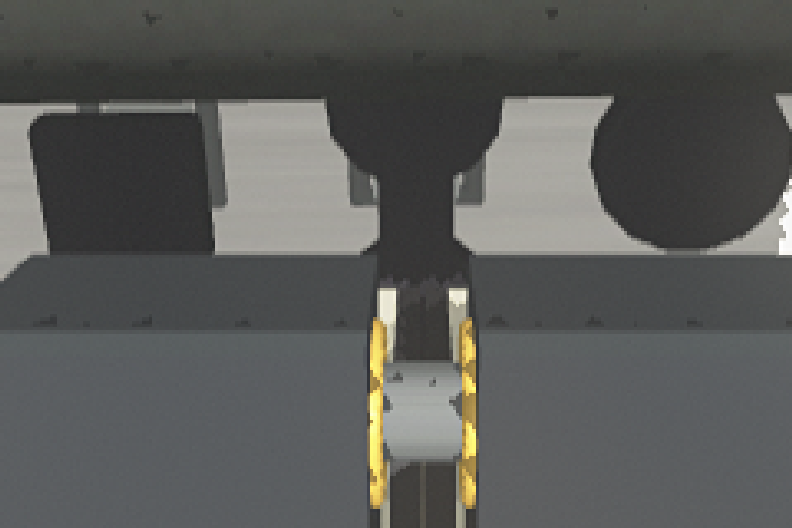

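View pics/s8.png

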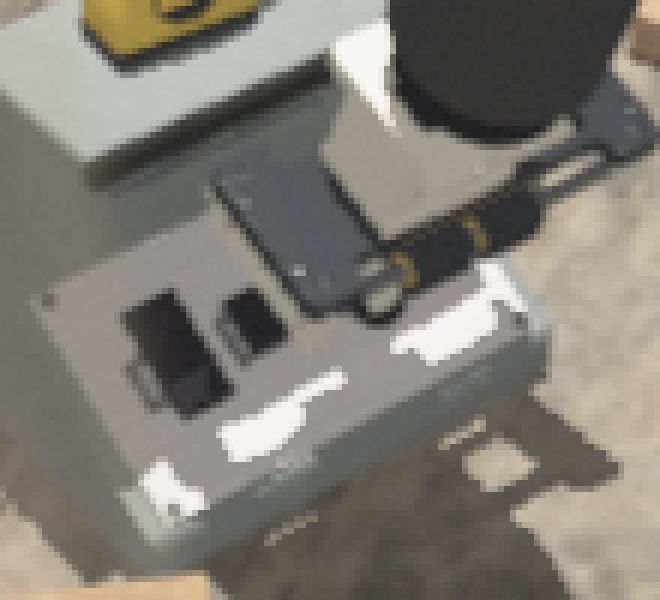

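```bash
python3 - <<'E'
from fk import *
q=np.array([58.2,4.4,-56.6,36.5,-35,-32.1]); p=np.array([.4363,.1633,.082])
for kw in (dict(pitch=10,side=6),dict(pitch=10,side=4),dict(pitch=10)):
  for h in (-.011,-.02,-.034):
    s,e=ik(p+h*nW(),ori(**kw),q); print(kw,h,s.round(1),round(e,4))
to(r.get_state()["tcp_pos"],ori(pitch=10,side=6))
E
```

```text
{'pitch': 10, 'side': 6} -0.011 [ 59.9   8.2 -50.6  29.8 -42.4 -27.6] 0.0
{'pitch': 10, 'side': 6} -0.02 [ 59.    9.  -51.3  31.  -40.9 -28.2] 0.0
{'pitch': 10, 'side': 6} -0.034 [ 57.5  10.4 -52.3  33.1 -38.6 -29.2] 0.0
{'pitch': 10, 'side': 4} -0.011 [ 59.6   6.9 -52.6  31.7 -40.  -29. ] 0.0
{'pitch': 10, 'side': 4} -0.02 [ 58.6   7.7 -53.3  33.1 -38.5 -29.6] 0.0
{'pitch': 10, 'side': 4} -0.034 [ 56.9   9.1 -54.4  35.5 -36.  -30.8] 0.0
{'pitch': 10} -0.011 [ 58.4   4.3 -56.7  36.6 -35.  -32.2] 0.0
{'pitch': 10} -0.02 [ 57.1   5.2 -57.4  38.5 -33.3 -33.1] 0.0
{'pitch': 10} -0.034 [ 55.1   6.8 -57.8  40.3 -31.4 -33.5] 0.0182
d cm [0. 0. 0.] rot [-0.083  0.052 -0.035] F [ 0.54 -0.54 -0.36] Fn -0.69 q [ 58.2   4.4 -56.6  36.5 -35.  -32.1] n above 0.0 t 9.7833
```

>>> {"name": "drive_tool", "arguments": {
  "deltas": [
    [-0.04, 0.03, 0.09, -0.02, 0.012, -0.008],
    [-0.04, 0.03, 0.09, -0.04, 0.024, -0.016],
    [0, 0, 0, -0.055, 0.035, -0.023],
    [0.04, -0.03, -0.09, -0.055, 0.035, -0.023],
    [0.08, -0.05, -0.17, -0.055, 0.035, -0.023],
    [0.08, -0.05, -0.17, -0.055, 0.035, -0.023],
    [0.08, -0.05, -0.17, -0.055, 0.035, -0.023],
    [0.08, -0.05, -0.17, -0.055, 0.035, -0.023]
  ]
}}

```text
time_s: 10.45
tcp_pos: [0.4421, 0.1596, 0.0705]
eef_rot: [-86.0, 20.0, 147.5]
contact_force: [-0.3, -0.4, 0.1]
gripper_width: 0.0004
```

```bash
python3 - <<'E'
from fk import *
to([.4363,.1633,.082],ori(pitch=10,side=4)); print(r.get_state()["moment"])
E
```

```text
d cm [-0.58  0.37  1.15] rot [-0.001 -0.     0.   ] F [-0.31 -0.36  0.11] Fn 0.13 q [ 59.2   7.1 -52.7  32.  -39.6 -29. ] n above -13.4 t 10.45
[0.87758823 0.83232597 0.0018633 ]
```

>>> {"name": "drive_tool", "arguments": {
  "deltas": [
    [0.04, -0.03, -0.09, 0, 0, 0],
    [0.08, -0.05, -0.17, 0, 0, 0],
    [0.13, -0.08, -0.26, 0, 0, 0],
    [0.13, -0.08, -0.26, 0, 0, 0],
    [0.13, -0.08, -0.26, 0, 0, 0],
    [0.13, -0.08, -0.26, 0, 0, 0],
    [0.13, -0.08, -0.26, 0, 0, 0],
    [0.13, -0.08, -0.26, 0, 0, 0]
  ]
}}

```text
time_s: 11.12
tcp_pos: [0.4436, 0.1593, 0.068]
eef_rot: [-86.0, 20.0, 147.5]
contact_force: [0.2, 0.1, 0.6]
gripper_width: 0.0008
```

```bash
python3 - <<'E'
from fk import *
to([.4363,.1633,.082],ori(pitch=10,side=4)); print(r.get_state()["moment"])
im=imaging.capture("wrist"); cv2.imwrite("pics/w9.png",cv2.resize(im[130:290,130:370],None,fx=3.3,fy=3.3,interpolation=0)[:,:,::-1])
E
```

```text
d cm [-0.73  0.4   1.4 ] rot [-0.001 -0.     0.   ] F [0.18 0.13 0.55] Fn 0.44 q [ 58.9   7.4 -52.9  32.5 -39.1 -29.2] n above -16.3 t 11.1167
[ 0.85906715  0.77339339 -0.03497077]
```

View pics/w9.png

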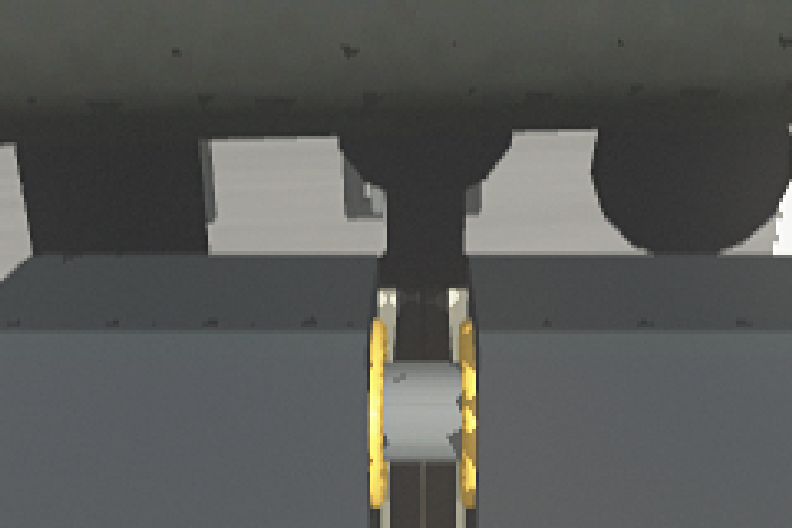

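```bash
python3 - <<'E'
from fk import *
im=cv2.imread("pics/w2.png"); cv2.imwrite("pics/w2f.png",cv2.resize(im[190:310,220:300],None,fx=6,fy=5,interpolation=0))
im=cv2.imread("pics/wrist0.png"); cv2.imwrite("pics/w0f.png",im)
st=r.get_state(); c=cam("wrist",st); K,R,t=c
for n,p in dict(du=[.4669,.1445,.103],dl=[.4385,.1619,.0836],mid=[.4527,.1532,.0933]).items():
  for h in (0,-.008,-.016):
    X=np.array(p)+nW()*h; z=(R@X+t)[2]; print(n,h,proj(c,X).round(1),"depth",z.round(4),"12mm px",round(318.4*.012/z,1),"zoom",((proj(c,X)-130)*3.3).round())
E
```

```text
du 0 [259.2 164.3] depth 0.1597 12mm px 23.9 zoom [426. 113.]
du -0.008 [258.  158.9] depth 0.1669 12mm px 22.9 zoom [423.  95.]
du -0.016 [257.  153.9] depth 0.1742 12mm px 21.9 zoom [419.  79.]
dl 0 [259.2 229.6] depth 0.1759 12mm px 21.7 zoom [426. 329.]
dl -0.008 [258.2 222.1] depth 0.1831 12mm px 20.9 zoom [423. 304.]
dl -0.016 [257.3 215.1] depth 0.1904 12mm px 20.1 zoom [420. 281.]
mid 0 [259.2 198.5] depth 0.1678 12mm px 22.8 zoom [426. 226.]
mid -0.008 [258.1 191.9] depth 0.175 12mm px 21.8 zoom [423. 204.]
mid -0.016 [257.2 185.9] depth 0.1823 12mm px 21.0 zoom [420. 184.]
```

View pics/w2f.png

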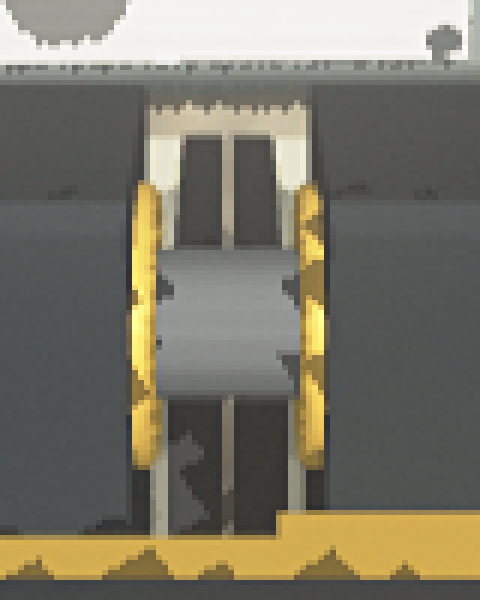

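>>> {"name": "drive_tool", "arguments": {
  "deltas": [
    [0.04, -0.03, -0.09, 0, 0, 0],
    [0.08, -0.05, -0.17, 0, 0, 0],
    [0.13, -0.08, -0.26, 0, 0, 0],
    [0.13, -0.08, -0.26, 0, 0, 0],
    [0.13, -0.08, -0.26, 0, 0, 0],
    [0.13, -0.08, -0.26, 0, 0, 0],
    [0.13, -0.08, -0.26, 0, 0, 0],
    [0.13, -0.08, -0.26, 0, 0, 0]
  ]
}}

```text
time_s: 11.83
tcp_pos: [0.4449, 0.1586, 0.0654]
eef_rot: [-86.0, 20.0, 147.5]
contact_force: [-1.4, 1.5, 3.0]
gripper_width: 0.0008
```

```bash
python3 - <<'E'
from fk import *
to([.4363,.1633,.082],ori(pitch=10,side=4)); print(r.get_state()["moment"])
im=imaging.capture("wrist"); cv2.imwrite("pics/w10.png",cv2.resize(im[130:290,130:370],None,fx=3.3,fy=3.3,interpolation=0)[:,:,::-1])
b=(200,170,310,270);im=imaging.capture("side")[b[1]:b[3],b[0]:b[2]]; cv2.imwrite("pics/s10.png",cv2.resize(im,None,fx=6,fy=6,interpolation=0)[:,:,::-1])
E
```

```text
d cm [-0.86  0.47  1.66] rot [-0.001 -0.    -0.   ] F [-1.39  1.5   2.98] Fn 3.57 q [ 58.6   7.7 -53.1  32.9 -38.6 -29.4] n above -19.3 t 11.8333
[ 0.88503112  1.07054377 -0.07913717]
```

View pics/w10.png

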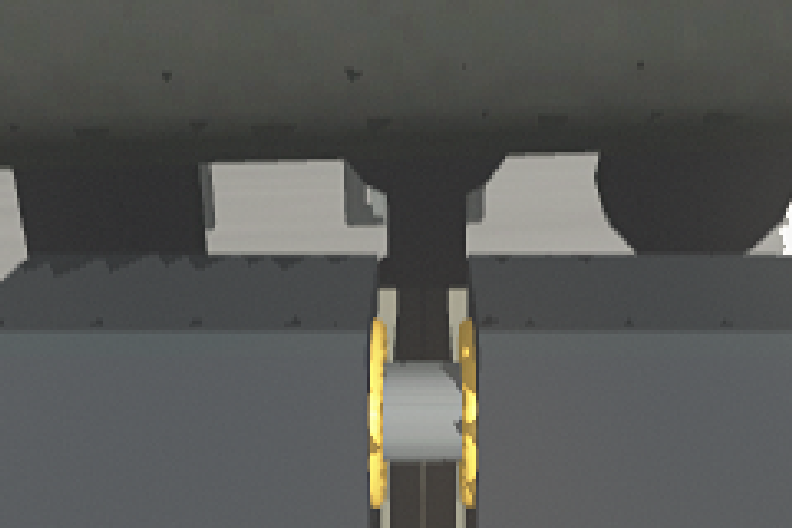

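View pics/s10.png

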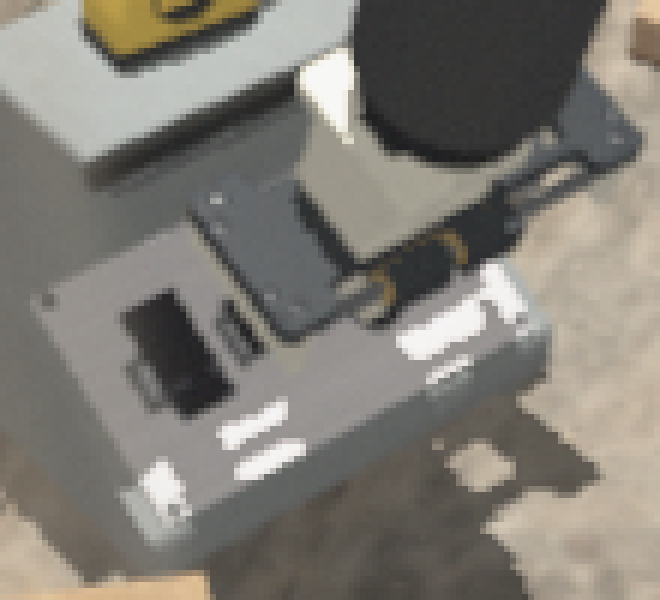

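>>> {"name": "drive_tool", "arguments": {
  "deltas": [
    [0.02, -0.01, -0.04, 0, 0, 0],
    [0.04, -0.03, -0.09, 0, 0, 0],
    [0.06, -0.04, -0.13, 0, 0, 0],
    [0.08, -0.05, -0.17, 0, 0, 0],
    [0.08, -0.05, -0.17, 0, 0, 0],
    [0.08, -0.05, -0.17, 0, 0, 0],
    [0.08, -0.05, -0.17, 0, 0, 0],
    [0.08, -0.05, -0.17, 0, 0, 0]
  ]
}}

```text
time_s: 12.6
tcp_pos: [0.4457, 0.1581, 0.0638]
eef_rot: [-86.1, 20.0, 147.5]
contact_force: [-4.3, 0.7, 5.1]
gripper_width: 0.0008
```

```bash
python3 - <<'E'
from fk import *
to([.4363,.1633,.082],ori(pitch=10,side=4)); print(r.get_state()["moment"])
im=imaging.capture("wrist"); cv2.imwrite("pics/w11.png",cv2.resize(im[130:290,130:370],None,fx=3.3,fy=3.3,interpolation=0)[:,:,::-1])
E
```

```text
d cm [-0.94  0.52  1.82] rot [-0.001 -0.    -0.   ] F [-4.35  0.71  5.13] Fn 6.47 q [ 58.3   7.8 -53.3  33.3 -38.2 -29.6] n above -21.1 t 12.6
[ 0.79773605  1.61556581 -0.2395631 ]
```

View pics/w11.png

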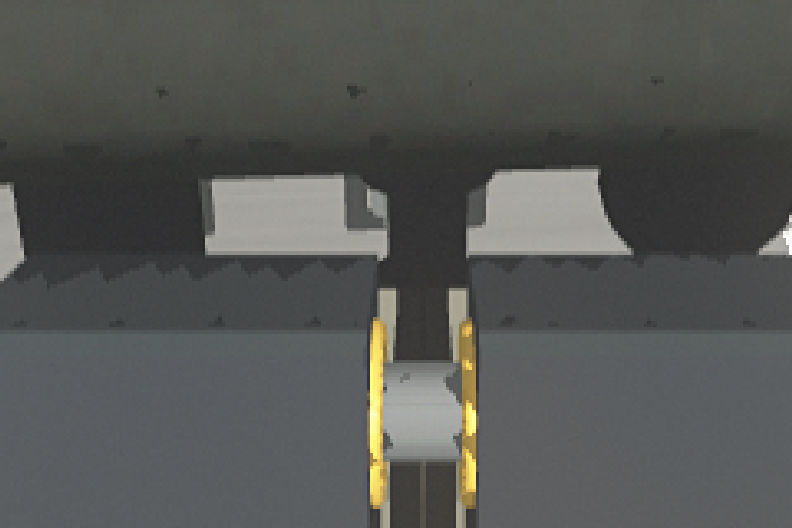

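>>> {"name": "drive_tool", "arguments": {
  "deltas": [
    [0.04, -0.03, -0.09, 0, 0, 0],
    [0.08, -0.05, -0.17, 0, 0, 0],
    [0.13, -0.08, -0.26, 0, 0, 0],
    [0.17, -0.11, -0.35, 0, 0, 0],
    [0.17, -0.11, -0.35, 0, 0, 0],
    [0.17, -0.11, -0.35, 0, 0, 0],
    [0.17, -0.11, -0.35, 0, 0, 0],
    [0.17, -0.11, -0.35, 0, 0, 0]
  ]
}}

```text
time_s: 13.32
tcp_pos: [0.4474, 0.1569, 0.0602]
eef_rot: [-86.0, 20.0, 147.5]
contact_force: [-0.9, 0.6, 2.9]
gripper_width: 0.0006
```

```bash
python3 - <<'E'
from fk import *
to([.4363,.1633,.082],ori(pitch=10,side=4)); print(r.get_state()["moment"])
im=imaging.capture("wrist"); cv2.imwrite("pics/w12.png",cv2.resize(im[130:290,130:370],None,fx=3.3,fy=3.3,interpolation=0)[:,:,::-1])
E
```

```text
d cm [-1.11  0.64  2.18] rot [-0.001 -0.    -0.   ] F [-0.87  0.64  2.94] Fn 3.09 q [ 57.9   8.2 -53.6  33.9 -37.5 -29.9] n above -25.3 t 13.3167
[0.99553516 0.95551666 0.00687997]
```

View pics/w12.png

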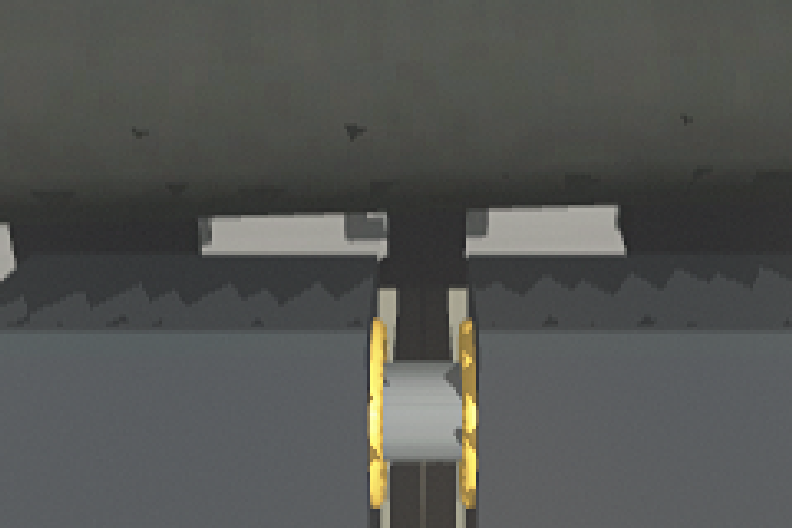

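>>> {"name": "drive_tool", "arguments": {
  "deltas": [
    [0.03, -0.02, -0.06, 0, 0, 0],
    [0.06, -0.04, -0.12, 0, 0, 0],
    [0.09, -0.06, -0.18, 0, 0, 0],
    [0.12, -0.08, -0.24, 0, 0, 0],
    [0.13, -0.08, -0.26, 0, 0, 0],
    [0.13, -0.08, -0.26, 0, 0, 0],
    [0.13, -0.08, -0.26, 0, 0, 0],
    [0.13, -0.08, -0.26, 0, 0, 0]
  ]
}}

```text
time_s: 14.03
tcp_pos: [0.4485, 0.1556, 0.0574]
eef_rot: [-86.0, 20.0, 147.5]
contact_force: [-0.4, -0.4, -0.5]
gripper_width: 0.001
```

```bash
python3 - <<'E'
from fk import *
to([.4363,.1633,.082],ori(pitch=10,side=4)); print(r.get_state()["moment"])
E
```

```text
d cm [-1.22  0.77  2.46] rot [-0.    -0.001  0.   ] F [-0.44 -0.44 -0.48] Fn -0.35 q [ 57.5   8.5 -53.8  34.4 -37.  -30.2] n above -28.5 t 14.0333
[ 0.84421095  0.88396838 -0.02983887]
```

```bash
python3 - <<'E'
from fk import *
im=imaging.capture("wrist"); cv2.imwrite("pics/w13.png",cv2.resize(im[130:290,130:370],None,fx=3.3,fy=3.3,interpolation=0)[:,:,::-1])
b=(200,170,310,270);im=imaging.capture("side")[b[1]:b[3],b[0]:b[2]]; cv2.imwrite("pics/s13.png",cv2.resize(im,None,fx=6,fy=6,interpolation=0)[:,:,::-1])
b=(200,150,290,240);im=imaging.capture("top")[b[1]:b[3],b[0]:b[2]]; cv2.imwrite("pics/t13.png",cv2.resize(im,None,fx=6,fy=6,interpolation=2)[:,:,::-1])
E
```

```text
(no output)
```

View pics/w13.png

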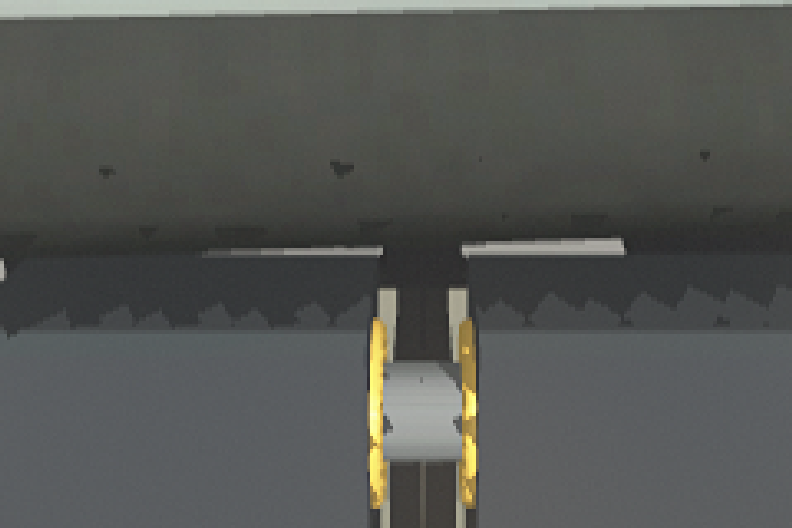

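View pics/s13.png

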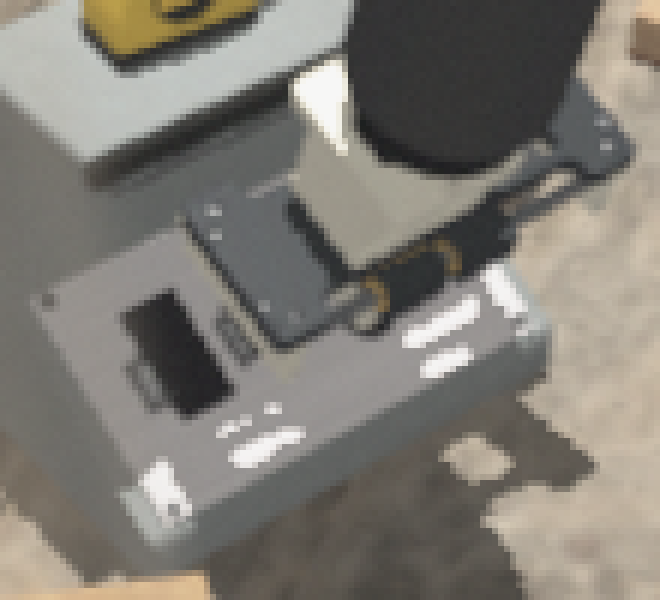

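View pics/t13.png

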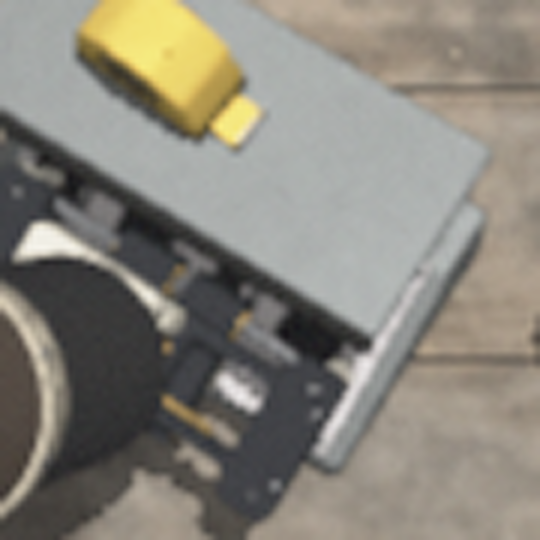

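>>> {"name": "drive_tool", "arguments": {
  "deltas": [
    [-0.17, 0.11, 0.35, 0, 0, 0],
    [-0.5, 0.3, 1.0, 0, 0, 0],
    [-0.84, 0.54, 1.73, 0, 0, 0],
    [-1.3, 0.8, 2.6, 0, 0, 0],
    [-2.1, 1.3, 4.3, 0, 0, 0],
    [-2.9, 1.9, 6, 0, 0, 0],
    [-3.8, 2.4, 7.8, 0, 0, 0],
    [-4.2, 2.7, 8.7, 0, 0, 0]
  ]
}}

```text
time_s: 14.85
tcp_pos: [0.406, 0.1845, 0.1469]
eef_rot: [-86.2, 19.9, 147.5]
contact_force: [0.3, 1.6, 0.4]
gripper_width: 0.0007
```

```bash
python3 - <<'E'
from fk import *
to([.4363,.1633,.082],ori(pitch=10,side=4))
im=imaging.capture("wrist"); cv2.imwrite("pics/w14.png",im[:,:,::-1])
b=(200,170,310,270);im=imaging.capture("side")[b[1]:b[3],b[0]:b[2]]; cv2.imwrite("pics/s14.png",cv2.resize(im,None,fx=6,fy=6,interpolation=2)[:,:,::-1])
E
```

```text
d cm [ 3.03 -2.12 -6.49] rot [-0.004  0.    -0.001] F [0.31 1.59 0.42] Fn 0.66 q [ 67.6  -0.4 -45.9  23.4 -54.4 -26.2] n above 74.7 t 14.85
```

View pics/w14.png

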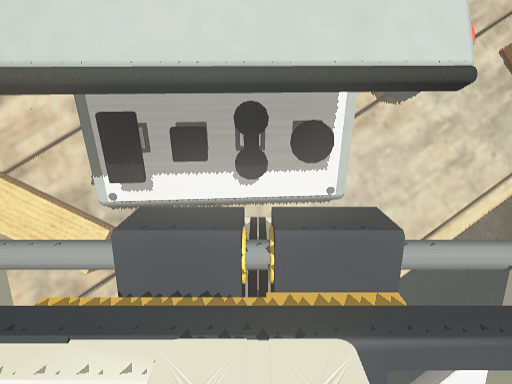

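View pics/s14.png

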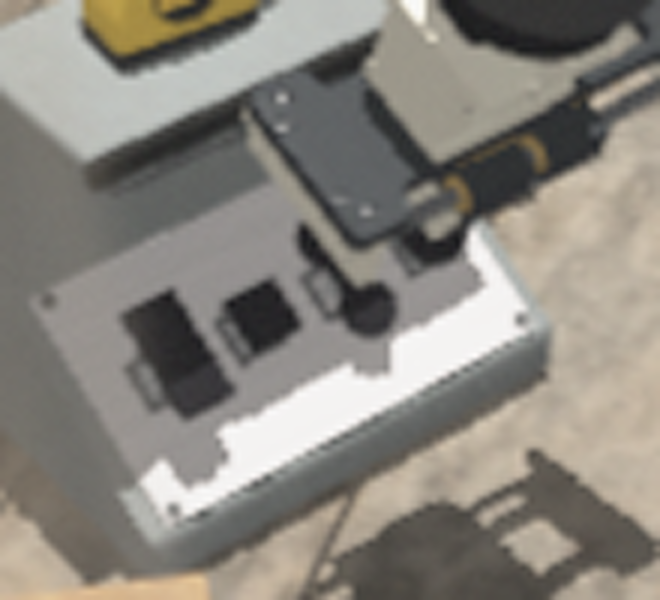

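```bash
python3 - <<'E'
from fk import *
im=cv2.imread("pics/w14.png"); cv2.imwrite("pics/w14z.png",cv2.resize(im[85:205,70:350],None,fx=2.8,fy=2.8,interpolation=2))
im4=cv2.resize(im[85:205,200:350],None,fx=5,fy=5,interpolation=2); cv2.imwrite("pics/w14y.png",im4)
st=r.get_state(); c=cam("wrist",st)
for n,p in dict(du=[.4669,.1445,.103],dl=[.4385,.1619,.0836],r=[.4352,.1051,.0756],l=[.5062,.2374,.093],s=[.4851,.1925,.081]).items():
  print(n,[(h,((proj(c,np.array(p)+nW()*h/1000)-[200,85])*5).round(0).tolist()) for h in (12,0,-12)])
E
```

```text
du [(12, [271.0, 206.0]), (0, [266.0, 186.0]), (-12, [262.0, 168.0])]
dl [(12, [273.0, 450.0]), (0, [268.0, 422.0]), (-12, [265.0, 396.0])]
r [(12, [569.0, 284.0]), (0, [553.0, 264.0]), (-12, [539.0, 245.0])]
l [(12, [-408.0, 340.0]), (0, [-382.0, 315.0]), (-12, [-359.0, 292.0])]
s [(12, [-56.0, 312.0]), (0, [-47.0, 289.0]), (-12, [-38.0, 269.0])]
```

View pics/w14y.png

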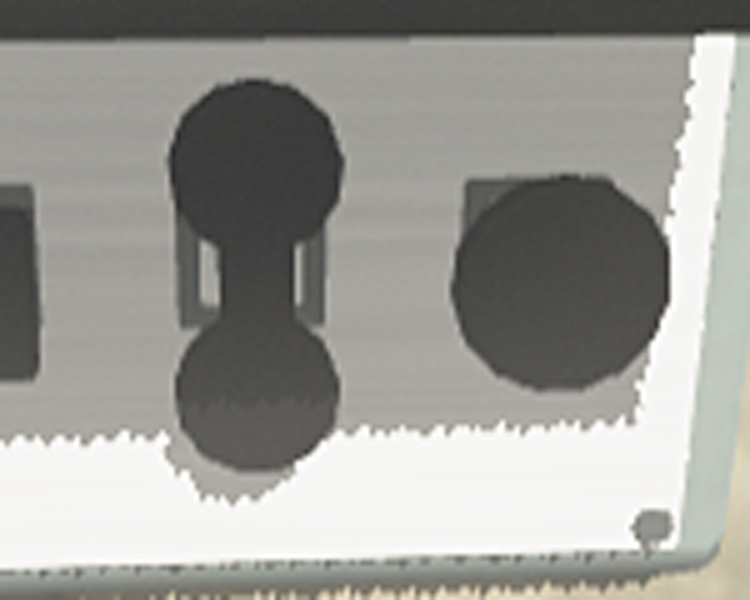

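>>> {"name": "drive_tool", "arguments": {
  "deltas": [
    [1, 1, -0.2, 0, 0, 0],
    [2.2, 2.2, -0.6, 0, 0, 0],
    [3.6, 3.6, -1.2, 0, 0, 0],
    [5, 5, -2, 0, 0, 0],
    [6.2, 6.1, -3, 0, 0, 0],
    [7.1, 6.9, -3.6, 0, 0, 0],
    [7.3, 7, -3.8, 0, 0, 0],
    [7.3, 7, -3.8, 0, 0, 0]
  ]
}}

```text
time_s: 15.62
tcp_pos: [0.4795, 0.2523, 0.1052]
eef_rot: [-85.9, 19.9, 147.5]
contact_force: [-0.2, -0.4, 0.3]
gripper_width: 0.0005
```

```bash
python3 - <<'E'
from fk import *
to([.492,.2465,.0832],ori(pitch=10,side=4))
im=imaging.capture("wrist"); cv2.imwrite("pics/w15.png",im[:,:,::-1])
E
```

```text
d cm [ 1.25 -0.58 -2.2 ] rot [ 0.001 -0.002  0.001] F [-0.2  -0.39  0.27] Fn 0.21 q [ 62.   12.3 -38.6  26.5 -48.3 -24.7] n above 25.9 t 15.6167
```

View pics/w15.png

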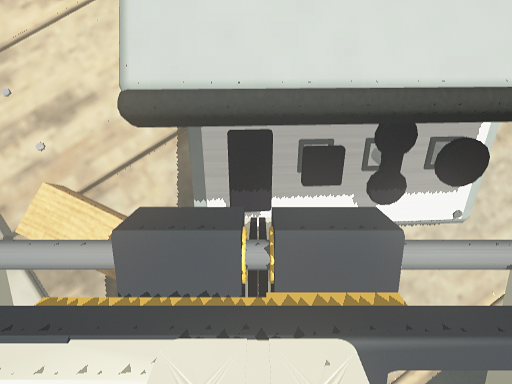

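>>> {"name": "drive_tool", "arguments": {
  "deltas": [
    [0.3, -0.1, -0.5, 0, 0, 0],
    [0.7, -0.3, -1.1, 0, 0, 0],
    [1, -0.5, -1.7, 0, 0, 0],
    [1.25, -0.58, -2.2, 0, 0, 0],
    [1.4, -0.67, -2.5, 0, 0, 0],
    [1.52, -0.75, -2.75, 0, 0, 0],
    [1.6, -0.8, -2.9, 0, 0, 0],
    [1.67, -0.85, -3.07, 0, 0, 0]
  ]
}}

```text
time_s: 16.33
tcp_pos: [0.4965, 0.2445, 0.0757]
eef_rot: [-86.0, 20.0, 147.5]
contact_force: [-0.0, 0.1, 0.6]
gripper_width: 0.0007
```

```bash
python3 - <<'E'
from fk import *
to([.492,.2465,.0832],ori(pitch=10,side=4))
im=imaging.capture("wrist"); cv2.imwrite("pics/w16.png",im[:,:,::-1])
E
```

```text
d cm [-0.45  0.2   0.75] rot [-0.001 -0.     0.   ] F [-0.03  0.11  0.6 ] Fn 0.56 q [ 59.3  14.9 -40.5  29.5 -43.3 -25.8] n above -8.9 t 16.3333
```

View pics/w16.png

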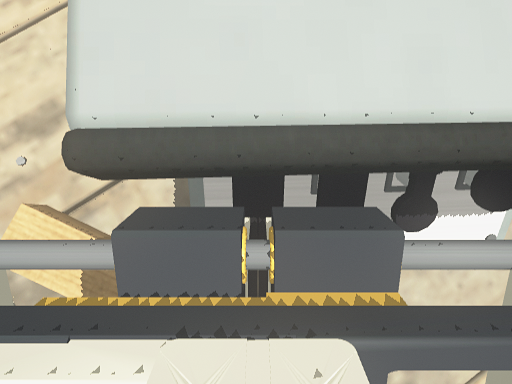

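>>> {"name": "drive_tool", "arguments": {
  "deltas": [
    [0.05, -0.03, -0.1, 0, 0, 0],
    [0.1, -0.06, -0.2, 0, 0, 0],
    [0.15, -0.1, -0.3, 0, 0, 0],
    [0.2, -0.13, -0.4, 0, 0, 0],
    [0.21, -0.13, -0.43, 0, 0, 0],
    [0.21, -0.13, -0.43, 0, 0, 0],
    [0.21, -0.13, -0.43, 0, 0, 0],
    [0.21, -0.13, -0.43, 0, 0, 0]
  ]
}}

```text
time_s: 17.05
tcp_pos: [0.4985, 0.2433, 0.0716]
eef_rot: [-86.0, 20.0, 147.5]
contact_force: [-0.3, 0.2, 0.0]
gripper_width: 0.0004
```

```bash
python3 - <<'E'
from fk import *
to([.492,.2465,.0832],ori(pitch=10,side=4))
E
```

```text
d cm [-0.65  0.32  1.16] rot [-0.001 -0.    -0.   ] F [-0.3   0.17  0.04] Fn 0.21 q [ 59.   15.3 -40.8  30.  -42.7 -26. ] n above -13.6 t 17.05
```

>>> {"name": "drive_tool", "arguments": {
  "deltas": [
    [0.03, -0.02, -0.06, 0, 0, 0],
    [0.06, -0.04, -0.12, 0, 0, 0],
    [0.09, -0.06, -0.18, 0, 0, 0],
    [0.12, -0.08, -0.24, 0, 0, 0],
    [0.15, -0.1, -0.3, 0, 0, 0],
    [0.17, -0.11, -0.35, 0, 0, 0],
    [0.17, -0.11, -0.35, 0, 0, 0],
    [0.17, -0.11, -0.35, 0, 0, 0]
  ]
}}

```text
time_s: 17.72
tcp_pos: [0.5002, 0.2422, 0.0682]
eef_rot: [-86.0, 20.0, 147.5]
contact_force: [-1.5, -0.0, 1.6]
gripper_width: 0.0006
```

```bash
python3 - <<'E'
from fk import *
to([.492,.2465,.0832],ori(pitch=10,side=4))
E
```

```text
d cm [-0.82  0.43  1.5 ] rot [-0.001 -0.    -0.   ] F [-1.47 -0.02  1.63] Fn 2.03 q [ 58.7  15.6 -41.1  30.4 -42.1 -26.2] n above -17.6 t 17.7167
```

>>> {"name": "drive_tool", "arguments": {
  "deltas": [
    [0.04, -0.02, -0.08, 0, 0, 0],
    [0.08, -0.05, -0.16, 0, 0, 0],
    [0.12, -0.08, -0.24, 0, 0, 0],
    [0.16, -0.1, -0.32, 0, 0, 0],
    [0.2, -0.13, -0.4, 0, 0, 0],
    [0.2, -0.13, -0.4, 0, 0, 0],
    [0.2, -0.13, -0.4, 0, 0, 0],
    [0.2, -0.13, -0.4, 0, 0, 0]
  ]
}}

```text
time_s: 18.38
tcp_pos: [0.5022, 0.241, 0.0641]
eef_rot: [-86.0, 20.0, 147.5]
contact_force: [-2.8, -0.1, 2.9]
gripper_width: 0.0004
```

```bash
python3 - <<'E'
from fk import *
to([.492,.2465,.0832],ori(pitch=10,side=4))
E
```

```text
d cm [-1.02  0.55  1.91] rot [-0.001 -0.    -0.   ] F [-2.83 -0.07  2.89] Fn 3.68 q [ 58.3  16.  -41.4  30.9 -41.4 -26.4] n above -22.3 t 18.3833
```

>>> {"name": "drive_tool", "arguments": {
  "deltas": [
    [0.04, -0.02, -0.08, 0, 0, 0],
    [0.08, -0.05, -0.16, 0, 0, 0],
    [0.12, -0.08, -0.24, 0, 0, 0],
    [0.16, -0.1, -0.32, 0, 0, 0],
    [0.17, -0.11, -0.35, 0, 0, 0],
    [0.17, -0.11, -0.35, 0, 0, 0],
    [0.17, -0.11, -0.35, 0, 0, 0],
    [0.17, -0.11, -0.35, 0, 0, 0]
  ]
}}

```text
time_s: 19.05
tcp_pos: [0.5039, 0.2397, 0.0605]
eef_rot: [-86.0, 20.0, 147.5]
contact_force: [-1.3, 1.0, 1.3]
gripper_width: 0.0003
```

```bash
python3 - <<'E'
from fk import *
to([.492,.2465,.0832],ori(pitch=10,side=4))
E
```

```text
d cm [-1.19  0.68  2.27] rot [-0.001 -0.001  0.   ] F [-1.32  1.01  1.3 ] Fn 1.95 q [ 58.   16.3 -41.6  31.3 -40.9 -26.6] n above -26.5 t 19.05
```

>>> {"name": "drive_tool", "arguments": {
  "deltas": [
    [0.03, -0.02, -0.06, 0, 0, 0],
    [0.06, -0.04, -0.12, 0, 0, 0],
    [0.09, -0.06, -0.18, 0, 0, 0],
    [0.12, -0.08, -0.24, 0, 0, 0],
    [0.13, -0.08, -0.26, 0, 0, 0],
    [0.13, -0.08, -0.26, 0, 0, 0],
    [0.13, -0.08, -0.26, 0, 0, 0],
    [0.13, -0.08, -0.26, 0, 0, 0]
  ]
}}

```text
time_s: 19.72
tcp_pos: [0.5051, 0.2388, 0.058]
eef_rot: [-86.0, 20.0, 147.5]
contact_force: [-2.8, 1.0, 3.0]
gripper_width: 0.0006
```

```bash
python3 - <<'E'
from fk import *
to([.492,.2465,.0832],ori(pitch=10,side=4))
im=imaging.capture("wrist"); cv2.imwrite("pics/w17.png",im[:,:,::-1])
E
```

```text
d cm [-1.31  0.77  2.52] rot [-0.001 -0.     0.   ] F [-2.81  1.02  3.01] Fn 4.07 q [ 57.7  16.5 -41.8  31.6 -40.5 -26.8] n above -29.4 t 19.7167
```

View pics/w17.png

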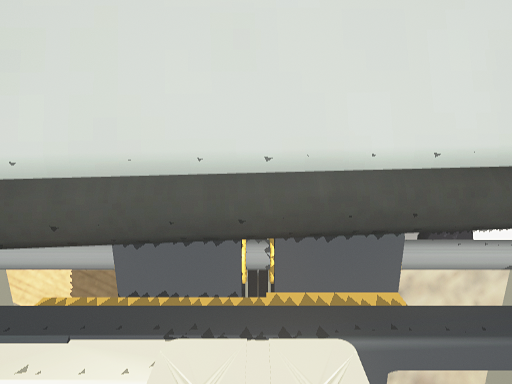

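>>> {"name": "drive_tool", "arguments": {
  "deltas": [
    [0.02, -0.01, -0.04, 0, 0, 0],
    [0.04, -0.03, -0.09, 0, 0, 0],
    [0.06, -0.04, -0.13, 0, 0, 0],
    [0.08, -0.05, -0.17, 0, 0, 0],
    [0.09, -0.05, -0.18, 0, 0, 0],
    [0.09, -0.05, -0.18, 0, 0, 0],
    [0.09, -0.05, -0.18, 0, 0, 0],
    [0.09, -0.05, -0.18, 0, 0, 0]
  ]
}}

```text
time_s: 20.43
tcp_pos: [0.506, 0.2383, 0.0561]
eef_rot: [-86.0, 20.0, 147.5]
contact_force: [-3.5, 0.1, 2.9]
gripper_width: 0.0007
```

```bash
python3 - <<'E'
from fk import *
to([.492,.2465,.0832],ori(pitch=10,side=4))
E
```

```text
d cm [-1.4   0.82  2.71] rot [-0.001 -0.001  0.   ] F [-3.52  0.06  2.92] Fn 4.03 q [ 57.6  16.7 -41.9  31.8 -40.2 -26.9] n above -31.5 t 20.4333
```

>>> {"name": "drive_tool", "arguments": {
  "deltas": [
    [0.01, 0, -0.02, 0, 0, 0],
    [0.02, -0.01, -0.04, 0, 0, 0],
    [0.03, -0.02, -0.06, 0, 0, 0],
    [0.04, -0.03, -0.08, 0, 0, 0],
    [0.04, -0.03, -0.08, 0, 0, 0],
    [0.04, -0.03, -0.08, 0, 0, 0],
    [0.04, -0.03, -0.08, 0, 0, 0],
    [0.04, -0.03, -0.08, 0, 0, 0]
  ]
}}

```text
time_s: 21.1
tcp_pos: [0.5064, 0.2381, 0.0554]
eef_rot: [-86.0, 20.0, 147.5]
contact_force: [-3.6, -0.4, 3.8]
gripper_width: 0.0005
```

```bash
python3 - <<'E'
from fk import *
to([.492,.2465,.0832],ori(pitch=10,side=4))
E
```

```text
d cm [-1.44  0.84  2.78] rot [-0.001 -0.    -0.   ] F [-3.58 -0.37  3.8 ] Fn 4.7 q [ 57.5  16.8 -42.   32.  -40.  -27. ] n above -32.4 t 21.1
```

>>> {"name": "drive_tool", "arguments": {
  "deltas": [
    [0.01, 0, -0.02, 0, 0, 0],
    [0.02, -0.01, -0.04, 0, 0, 0],
    [0.03, -0.02, -0.06, 0, 0, 0],
    [0.04, -0.03, -0.08, 0, 0, 0],
    [0.04, -0.03, -0.08, 0, 0, 0],
    [0.04, -0.03, -0.08, 0, 0, 0],
    [0.04, -0.03, -0.08, 0, 0, 0],
    [0.04, -0.03, -0.08, 0, 0, 0]
  ]
}}

```text
time_s: 21.77
tcp_pos: [0.5068, 0.238, 0.0548]
eef_rot: [-86.0, 20.0, 147.5]
contact_force: [-8.1, 0.8, 7.8]
gripper_width: 0.0004
```

```bash
python3 - <<'E'
from fk import *
to([.492,.2465,.0832],ori(pitch=10,side=4))
E
```

```text
d cm [-1.48  0.85  2.84] rot [-0.001 -0.    -0.   ] F [-8.07  0.79  7.79] Fn 10.36 q [ 57.4  16.8 -42.1  32.1 -39.9 -27. ] n above -33.1 t 21.7667
```

>>> {"name": "drive_tool", "arguments": {
  "deltas": [
    [-0.17, 0.11, 0.35, 0, 0, 0],
    [-0.5, 0.3, 1.0, 0, 0, 0],
    [-0.84, 0.54, 1.73, 0, 0, 0],
    [-1.3, 0.8, 2.6, 0, 0, 0],
    [-2.1, 1.3, 4.3, 0, 0, 0],
    [-2.9, 1.9, 6, 0, 0, 0],
    [-3.8, 2.4, 7.8, 0, 0, 0],
    [-4.6, 3, 9.6, 0, 0, 0]
  ]
}}

```text
time_s: 22.43
tcp_pos: [0.4599, 0.2682, 0.152]
eef_rot: [-86.0, 19.9, 147.5]
contact_force: [0.3, 0.5, -0.2]
gripper_width: 0.0003
```

>>> {"name": "drive_tool", "arguments": {
  "deltas": [
    [-1.2, 0, 1, 0, 0, 0],
    [-3, -2, 2, 0, 0, 0],
    [-5, -4, 3, 0, 0, 0],
    [-6.2, -5, 3, 0, 0, 0],
    [-6.2, -5, 3, 0, 0, 0],
    [-6.2, -5, 3, 0, 0, 0],
    [-6.2, -5, 3, 0, 0, 0],
    [-6.2, -5, 3, 0, 0, 0]
  ]
}}

```text
time_s: 23.1
tcp_pos: [0.3991, 0.2185, 0.1807]
eef_rot: [-86.0, 19.9, 147.5]
contact_force: [-0.6, -0.5, 0.3]
gripper_width: 0.0006
```

```bash
python3 - <<'E'
from fk import *
st=r.get_state(); print(st["tcp_pos"],st["contact_force"],st["time_s"])
im=imaging.capture("wrist"); cv2.imwrite("pics/w18.png",im[:,:,::-1]); c=cam("wrist",st)
b=(200,170,310,270);im=imaging.capture("side")[b[1]:b[3],b[0]:b[2]]; cv2.imwrite("pics/s18.png",cv2.resize(im,None,fx=6,fy=6,interpolation=2)[:,:,::-1])
for n,p in dict(du=[.4669,.1445,.103],dl=[.4385,.1619,.0836],r=[.4352,.1051,.0756],l=[.5062,.2374,.093],s=[.4851,.1925,.081]).items():
  print(n,[(h,proj(c,np.array(p)+nW()*h/1000).round(1).tolist()) for h in (12,0,-12)])
E
```

```text
[0.3990576  0.21847705 0.18072825] [-0.63831671 -0.48212953  0.25037032] 23.1
du [(12, [279.5, 109.3]), (0, [277.8, 106.6]), (-12, [276.1, 104.1])]
dl [(12, [278.4, 152.7]), (0, [276.8, 148.6]), (-12, [275.3, 144.7])]
r [(12, [329.0, 124.7]), (0, [325.6, 121.8]), (-12, [322.5, 119.0])]
l [(12, [162.4, 132.7]), (0, [165.1, 129.1]), (-12, [167.7, 125.8])]
s [(12, [221.2, 128.9]), (0, [221.6, 125.6]), (-12, [222.0, 122.6])]
```

View pics/w18.png

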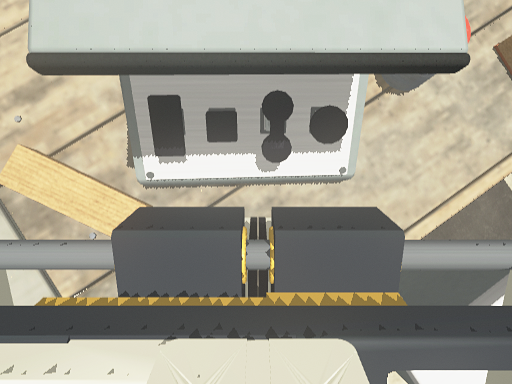

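View pics/s18.png

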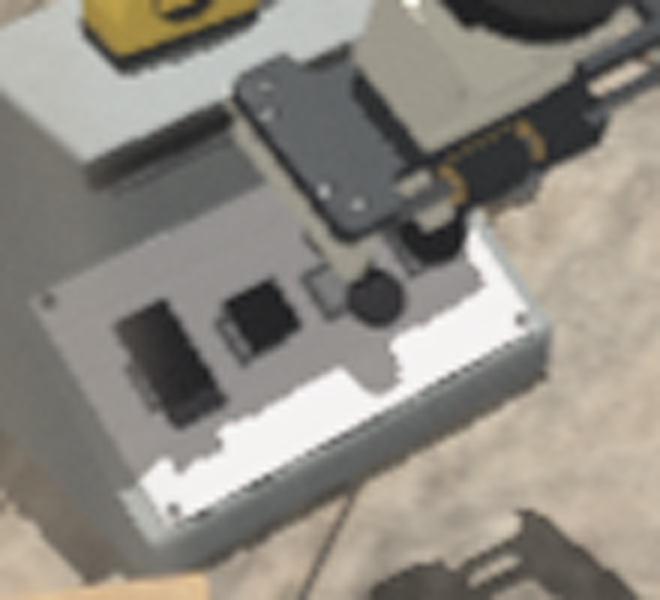

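```bash
python3 - <<'E'
from plant import r
print(r.close_job(), r.get_state()["contact_force"])
E
```

```text
the job is handed in; nothing more can be done
the job is handed in; nothing more can be done
```

The selector is changed over to the saw branch: I pressed purge until it latched and let go, then pressed the long key until it latched, and handed the job in at about 23 s. No verdict was reported.

**Last checks (wrist and side pictures, arm clear of everything):**
- **Long key:** about 12 mm down from where it started, so latched.
- **Purge key:** back at its starting height.
- **Round key:** about 12 mm up from its latched start.
- **Short key:** looked unmoved in the pictures. I did not aim at it.
- **Forces:** the highest I read at the end of a move was about 10 N, when the long key reached its solid stop. I read forces only then, not during the moves.
- **Things round the selector:** I touched none on purpose, and none had visibly shifted where they showed. I took no measurement of their positions.

**What disagreed or did not go as planned:**
- **Contact depth:** both keys were first felt about 17 mm deeper than my camera measurement of the cap tops. I did not find out why and relied on the force readings.
- **Tilt:** the full 30° tool tilt was out of reach at the purge key because joint 3 was at its limit. I pressed with about 20° of tilt and a 4° sideways lean.
- **Purge latch:** the force fell to zero at the end of the press. I confirmed the latch, and that the round key had popped up, from a picture after backing off.

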